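# Set the mandrel flat-up and latch the guard gate of a marking station

## Robot

A 6-joint arm with a two-finger parallel gripper is mounted at the origin on the work surface. World frame = base frame: x ahead of the robot, y to its left, z up, the work surface at z = 0. Lengths are in m, angles in rad, forces in N, time in s.
With the tool pointing down it reaches from about 0.35 to 0.775 m from the base axis. Payload 5.5 kg.
Tool frame: the origin (TCP) lies on the centre line of the jaws, within the pads' length; the fingertips stand 25 mm ahead of it and the grasp point (between the pads) lies 6 mm ahead of it; z points along the fingers, y is the direction in which the jaws open and shut (so a half turn about z gives the same grasp; the last joint's range is limited). The gripper opens to 85 mm and grips with 20 to 120 N. Pads are 22 mm wide; open, the fingers measure 114 mm over their backs; the gripper's body (76 mm by 85 mm) begins 54 mm behind the grasp point. The pads swing forward as they close: fully open they stand 13 mm farther back than shut.
Start: joints at [0.996, 0.313, 0.046, 1.304, 0, 1.431], TCP at [0.242, 0.522, 0.256] pointing down, gripper open.
Joint ranges: [-2.76, 2.76], [-0.86, 1.69], [-1.03, 1.26], [-2.2, 2.34], [-1.47, 1.5], [-3.14, 3.14]. Speed limits (rad/s): [2.57, 2.57, 3.14, 3.14, 3.14, 3.14].

## Interface

Orientations are given as a unit quaternion [x, y, z, w].
In Python, from workcell import ctrl, eyes, job gives the robot as it stands.
- The arm moves only by the tool jog_arm, never from a script. Its argument "motion" is text: rows parted by semicolons, each of 5 numbers parted by spaces: the shift along the tool's x, y, z in mm, then the turn about the tool's z in rad, then the closure in counts, from 0 (fully open) to 255 (shut). In form: x y z roll claw; .... A call has 1 to 10 rows; each row is the pose to reach, as a shift and turn from the pose commanded when the call began, along the tool's axes at that moment; what a row does not reach only later rows make up. A row lasts 1/8 s, in which the tool goes at most 62.5 mm and 10.7 degrees, less where a joint would pass 70% of its speed; a pose out of reach is approached as far as the arm can. A call with a gripper value outside its range is refused whole. The fingers move at their own pace and stop on an object; "grip_force" is the grip in N (left out, the last holds). Time passes only in rows, so rows that repeat a pose let the fingers close. It gives the time, the measured TCP pose, the force and the opening at its end, in the units of the state.
- ctrl.get_state(): the state, without advancing time (a new reading comes with each control period).
- eyes.capture(name): name is "scene" or "top"; returns the picture (480x640x3 uint8, red, green, blue); there is no depth.
- eyes.camera_info(name): a dict with "camera_matrix" (3x3 intrinsics, pixels), "dist_coeffs" ([k1, k2, p1, p2, k3] as OpenCV has them; the pictures are not rectified), "camera_from_world" (4x4, takes a point from world to camera coordinates). Camera axes: x right, y down, z forward; pixel columns grow to the right and rows downward; lengths in m; the calibration is good to about 2 mm. A picture is of the moment at which its call begins. camera_info takes no time and is no camera call.
- job.job_done(): hands the job in, once; it reports no verdict.
Trained networks look in the newest picture that a camera, given by its name, has taken for a name from the list of things; names that differ only in an ending like _2 or _b are one class to them, and where a whole thing is asked for, a point or a joint stands for the part that bears it (a point fixed in the world has none). Each returns a list of dicts, best first, with "p" (0 to 1); they miss things now and then, are a little off and sometimes report something else, mostly with a low value. They report only what shows in the picture. A call takes as long as a camera call.
- eyes.regions_of(query, camera): "region" (480x640 bool, what is visible of it) and "bbox" ([left, top, width, height] in pixels, round what is visible of it).
- eyes.place_of(query, camera): "at" ([column, row] in pixels: a listed point, or the origin of a listed thing).
The state is a dict: "time_s": time; "qpos": joint angles; "qd": joint speeds; "joint_torque": joint torques, N m; "tcp_pos": TCP position; "ee_rot": TCP orientation; "ft_force": force on the tool from outside, world axes, zero at the start; "moment": the same for the moment, N m; "finger_gap": finger opening in m.
Only numpy, scipy, OpenCV 4.12 (cv2) and the standard library are available. Lean on these libraries where they do the work, as an engineer would, in place of code of your own. Each camera call takes 0.05 s, during which the arm holds its last target.

## Task

Use the red-ended bar to roll the copper-sleeved mandrel in its V-blocks until the bar stands upright, so that the milled flat faces straight up (within about 4 degrees) under the marking stylus, and let go. Then push the guard gate shut gently, without slamming it, until its sprung tongue rides over the strike and snaps in. Leave the hammer, the oil bottle and the spare sleeve where they are.

Things in the scene. Friction and masses are not known exactly. Their poses are not given: they have to be found in the camera images.
- station: Marking station, fixed: steel base plate 220 (x) x 380 (y) x 12 mm. Origin on the bench right below the mandrel's axis, midway between the V-blocks; x points away from the front, y left, z up. V-blocks at y -105 and +105 mm (each 22 mm in y, 60 mm in x, up to 86 mm high). Mandrel along y, its axis 70 mm above the bench.
- beam (a point): Middle of the lower front edge of the blue overhead beam, at station x -15 mm, 270 mm up. Beam 45 (x) x 370 (y) x 55 mm, on posts 30 mm square at x 8, y +-165 mm; an 8 mm stylus hangs at x 0, y -50 mm down to 240 mm. An upright tool does not fit beneath: come from the front (-x) with the tool leaning back 25 to 45 degrees.
- mandrel (a joint): Roll angle of the mandrel (rad): 0 = bar upright, flat straight up; positive = bar leaning to the front (-x of station). Starts at 0.4 to 0.9. Takes about 1 N at the bar's end and stays where left; keepers let it roll only. Slotted copper sleeve (44 mm diameter) on its right half (-y), dark hub (32 mm diameter, y 25 to 55 mm) on the left.
- bar_grip (a point): Point to grip on the bar's centre line, 62 mm from the mandrel's axis. The bar is a round 10 mm pin out of the hub at station y 40 mm, its end 77 mm from the axis, outer 28 mm red. Site z points out along the bar (the way the flat faces), y along the mandrel to the left. Gripped lightly across y, the bar pivots between the fingers.
- flat (a point): Centre of the milled flat (28 mm wide, 70 mm long in y) on the copper sleeve, 16 mm from the mandrel's axis. Its z axis is the way the flat faces.
- gate (a joint): Opening angle of the guard gate (rad): 0 = shut, positive = open to the front (-x). Starts at 0.4 to 0.75, stays where left. Shut, it runs 200 mm from its hinge to -y; panel 12 mm thick, 20 to 85 mm above the bench. Stop at -0.01. At the pad under 1 N swings it, up to 10 N over the strike: the tongue meets it at about 0.09 and snaps in at about 0.01.
- gate_hinge (a point): On the gate's vertical hinge axis (station x -85, y +110 mm), at the gate's mid height, 52 mm above the bench.
- gate_pad (a point): Middle of the front face of the black rubber push pad (40 mm wide, 45 mm high) on the gate's front, 145 mm from the hinge axis and 8 mm in front of the gate's mid plane, 52 mm above the bench. The point's -x axis points straight out of the front face.
- tongue (a joint): How far the brass latch tongue is pressed into the gate (m): 0 = fully out (9 mm proud of the gate's free edge), 0.006 when riding over the strike. Sprung outwards, 2 to 4 N. Snapped in = gate shut and this back at 0.
- hammer: Bystander: hammer lying on the bench to the right of the station, handle towards the robot. Leave alone.
- oiler: Bystander: amber oil bottle, 48 mm diameter, 130 mm high, standing left of the station. Origin at the middle of its foot. Leave alone.
- sleeve: Bystander: spare copper sleeve, 48 mm diameter, 50 mm high, standing left of the station. Origin at the middle of its foot. Leave alone.

How it is judged:
By the outcome, as a careful person would: the job done as asked, in the order asked, and still so for the second after the job is handed in, with the robot touching nothing.
It also fails if it takes over 67 s, if anything falls off the work surface, if the arm or the gripper's body presses on something with over 40 N, if the wrist force passes 120 N, or if a joint passes its speed limit or range.

## Working session

There is one attempt and no reset: what is moved stays moved. The work goes in short steps, Python scripts to look and compute and a tool call to move; the robot and the scene stay as the last step left them, time stands still between calls to the robot, and variables do not carry over. Pictures are saved under pics/ and viewed, and the job is handed in when it is done.

Besides the shell and the picture viewer there is one more tool, called after "Emit:" in YAML: its name, and indented under it one key for each argument. jog_arm: Moves the arm, as the interface text tells. Its arguments: {"type":"object","properties":{"motion":{"type":"string"},"grip_force":{"type":"number"}},"required":["motion"]}

```bash
ls; mkdir -p pics
cat > h.py <<'E'
import numpy as np, cv2, json
from workcell import ctrl, eyes, job
E
python3 - <<'E'
from h import *
for c in ("scene","top"):
    im=eyes.capture(c); cv2.imwrite(f"pics/{c}0.png",im[:,:,::-1])
    print(c,eyes.camera_info(c))
    for q in ("bar_grip","flat","gate_pad","gate_hinge","beam","station","oiler","sleeve","hammer"):
        print(q,[(np.round(d["at"],1).tolist(),round(d["p"],2)) for d in eyes.place_of(q,c)[:2]])
print(ctrl.get_state())
E
```

```text
pics
scene {'camera_matrix': array([[490.36452316,   0.        , 310.73136155],
       [  0.        , 490.36452316, 240.36034264],
       [  0.        ,   0.        ,   1.        ]]), 'dist_coeffs': array([-0.07952439,  0.        ,  0.        ,  0.        ,  0.        ]), 'camera_from_world': array([[ 0.98301308,  0.18345535, -0.00542482, -0.60325557],
       [ 0.15871782, -0.86456066, -0.47680553, -0.01170386],
       [-0.09216261,  0.46784506, -0.87899207,  1.10810981],
       [ 0.        ,  0.        ,  0.        ,  1.        ]])}
bar_grip [([328.5, 211.5], 0.86)]
flat [([331.0, 260.9], 0.91)]
gate_pad [([258.7, 222.3], 0.56)]
gate_hinge [([320.8, 192.3], 0.68)]
beam [([340.4, 188.0], 0.76)]
station [([342.3, 260.6], 0.94)]
oiler []
sleeve [([321.4, 167.8], 0.87)]
hammer [([275.7, 359.0], 0.55), ([257.3, 221.5], 0.43)]
top {'camera_matrix': array([[618.16107655,   0.        , 332.44711653],
       [  0.        , 618.16107655, 236.08427306],
       [  0.        ,   0.        ,   1.        ]]), 'dist_coeffs': array([-0.0026185,  0.       ,  0.       ,  0.       ,  0.       ]), 'came
[... 520 characters left out ...]
5)]
hammer [([410.3, 254.8], 0.62)]
{'time_s': 1.0, 'qpos': array([ 9.96408552e-01,  3.13174648e-01,  4.61577623e-02,  1.30358155e+00,
       -1.23665394e-05,  1.43117751e+00]), 'qd': array([ 0.00141746,  0.00141032, -0.00081844,  0.00036729,  0.00036938,
       -0.00022674]), 'joint_torque': array([-6.96304614e-04, -4.80476940e+01,  2.98817414e+01,  3.38634154e-04,
       -1.43293805e-04, -6.02085592e-06]), 'tcp_pos': array([0.24225154, 0.52155704, 0.25636129]), 'ee_rot': array([2.15676397e-01, 9.76464890e-01, 9.05446834e-05, 4.03712185e-05]), 'ft_force': array([-0.05965685, -0.36933126, -0.08036013]), 'moment': array([0.0762296 , 0.04047177, 0.01880665]), 'finger_gap': 0.08541951672742207}
```

View pics/scene0.png

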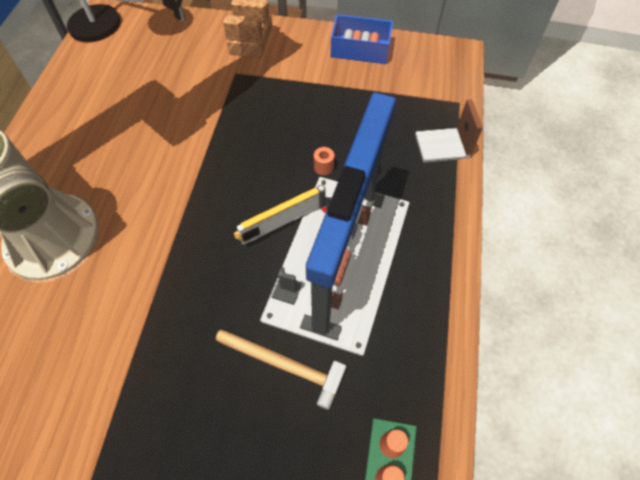

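View pics/top0.png

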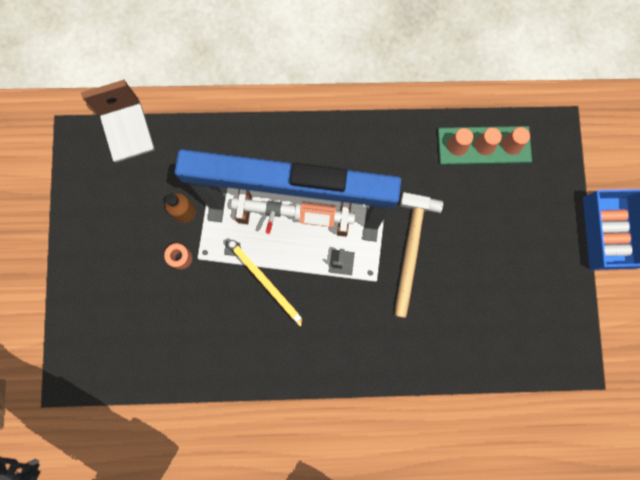

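The scene view shows the blue beam from (380,100) to (320,275), the gate with its yellow top from the hinge at (322,190) to (238,236), and the hammer near (280,360). The top view shows the red bar end at (268,227), the flat at (318,215), the oiler at (180,208) and the sleeve at (177,256). I'll zoom in.

Run:
```python
import cv2
a=cv2.imread("pics/top0.png")[140:340,150:450]; cv2.imwrite("pics/topz.png",cv2.resize(a,(800,533),interpolation=cv2.INTER_CUBIC))
a=cv2.imread("pics/scene0.png")[85:385,200:440]; cv2.imwrite("pics/scenez.png",cv2.resize(a,(480,600),interpolation=cv2.INTER_CUBIC))
```

```text
(no output)
```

View pics/topz.png

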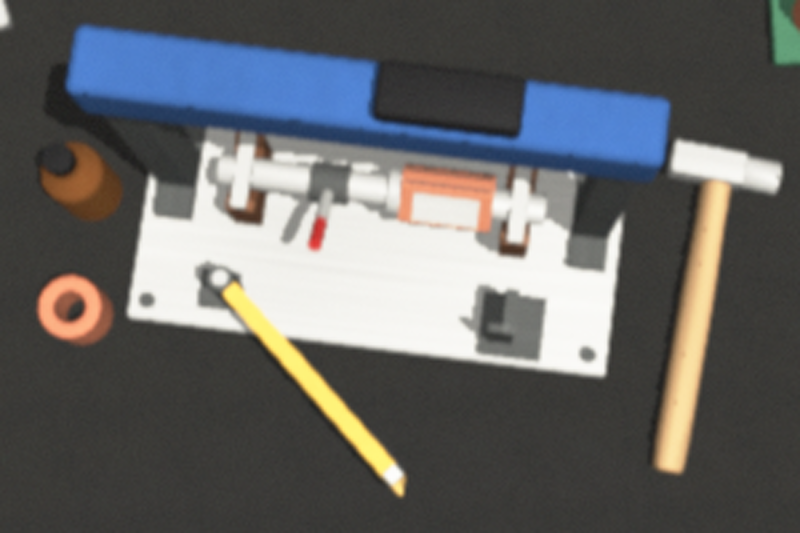

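View pics/scenez.png

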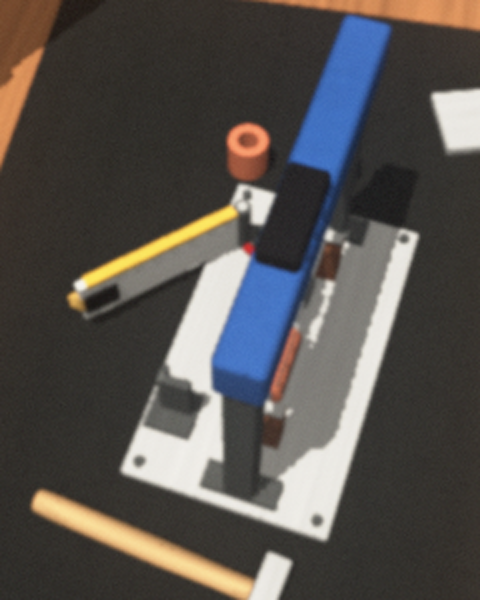

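```bash
cat >> h.py <<'E'
from scipy.optimize import least_squares
INF={c:eyes.camera_info(c) for c in ("scene","top")}
def proj(c,P):
    I=INF[c]; T=I["camera_from_world"]
    return cv2.projectPoints(np.atleast_2d(P).astype(float),cv2.Rodrigues(T[:3,:3])[0],T[:3,3],I["camera_matrix"],I["dist_coeffs"])[0][:,0]
def Rz(a): return np.array([[np.cos(a),-np.sin(a),0],[np.sin(a),np.cos(a),0],[0,0,1]])
def s2w(s,P): return np.atleast_2d(P)@Rz(s[2]).T+np.array([s[0],s[1],0])
def ray(c,uv):
    I=INF[c];T=I["camera_from_world"]
    n=cv2.undistortPoints(np.array([[uv]],float),I["camera_matrix"],I["dist_coeffs"])[0,0]
    return -T[:3,:3].T@T[:3,3], T[:3,:3].T@np.array([n[0],n[1],1])
E
cat > fit.py <<'E'
from h import *
tz=lambda u,v:(150+u/2.6667,140+v/2.6667)
sz=lambda u,v:(200+u/2,85+v/2)
def obs(cx):
    return [("top",(cx-.11,.19,.012),tz(128,318)),("top",(cx-.11,-.19,.012),tz(606,376)),
    ("scene",(cx-.11,-.19,.012),sz(122,472)),("scene",(cx+.11,-.19,.012),sz(327,540)),("scene",(cx+.11,.19,.012),sz(418,235)),("scene",(cx-.11,.19,.012),sz(239,184)),
    ("top",(.030,.185,.325),tz(82,27)),("top",(.030,-.185,.325),tz(668,98)),("top",(-.015,.185,.27),tz(70,110)),("top",(-.015,-.185,.27),tz(662,178)),
    ("scene",(-.015,-.185,.325),sz(213,356)),("scene",(.030,-.185,.325),sz(268,370)),("scene",(.030,.185,.325),sz(391,26)),("scene",(-.015,.185,.325),sz(348,15)),
    ("top",(-.085,.110,.088),tz(222,278)),("scene",(-.085,.110,.088),sz(240,206)),("top",(0,0,0),None)][:-1]
def f(p):
    return np.concatenate([proj(c,s2w(p[:3],P))[0]-uv for c,P,uv in obs(p[3])])
r=least_squares(f,[.5,.05,0,0],loss="soft_l1")
print(np.round(r.x,4)); print(np.round(f(r.x).reshape(-1,2),1).tolist())
S=r.x[:3]
# mandrel angle: bar_grip; gate
for c,uv in (("top",(265.4,228.2)),("scene",(328.5,211.5))):
    g=lambda a:proj(c,s2w(S,[-.062*np.sin(a),.04,.07+.062*np.cos(a)]))[0]
    b=min(np.arange(0,1.2,.01),key=lambda a:np.hypot(*(g(a)-uv))); print(c,"roll",b,g(b)-uv)
for c,uv in (("top",tz(318,247)),("scene",sz(249,248))):
    g=lambda a:proj(c,s2w(S,[-.077*np.sin(a),.04,.07+.077*np.cos(a)]))[0]
    b=min(np.arange(0,1.2,.01),key=lambda a:np.hypot(*(g(a)-uv))); print(c,"rollend",b,g(b)-uv)
for c,uv in (("top",tz(392,475)),("scene",sz(80,287))):
    g=lambda a:proj(c,s2w(S,[-.085-.195*np.sin(a),.11-.195*np.cos(a),.085]))[0]
    b=min(np.arange(0,1.2,.01),key=lambda a:np.hypot(*(g(a)-uv))); print(c,"gate",b,g(b)-uv)
E
python3 fit.py
```

```text
[ 0.6703  0.0589 -0.1451 -0.0047]
[[-0.3, -0.8], [0.3, -0.9], [-1.1, -0.2], [0.3, 0.0], [-0.1, -1.2], [-0.6, -0.6], [-2.6, -2.6], [2.1, -1.9], [4.8, 1.2], [-2.7, 1.7], [-2.3, 4.1], [-0.0, 6.3], [1.0, -1.5], [-1.9, -2.0], [-0.4, -0.5], [0.5, -0.2]]
top roll 0.91 [4.19535702 0.22909703]
scene roll 0.79 [0.45060794 1.32491967]
top rollend 0.88 [-0.78930198  0.05252621]
scene rollend 0.78 [-0.16250858 -0.43017133]
top gate 0.73 [ 0.34872129 -0.01908923]
scene gate 0.71 [-0.07861023 -0.19863293]
```

```bash
cat > ov.py <<'E'
from h import *
import sys
def draw(S,roll,gate,tag,ims):
    L=lambda *p:np.array(p)
    m=lambda r,y,t:np.array([-r*np.sin(t),y,.07+r*np.cos(t)])
    segs=[]
    for y in (.025,.055): segs.append(([m(.016,y,t) for t in np.linspace(0,6.28,20)],(0,255,0)))
    segs.append(([m(0.016,.04,roll),m(.077,.04,roll)],(0,255,255)))
    for y in (-.105,.105):
        segs.append(([[-.03,y-.011,.086],[.03,y-.011,.086],[.03,y+.011,.086],[-.03,y+.011,.086],[-.03,y-.011,.086]],(255,0,255)))
    for x,z in ((-.015,.27),(-.015,.325),(.03,.325),(.03,.27)): segs.append(([[x,-.185,z],[x,.185,z]],(0,200,255)))
    for y in(.185,-.185): segs.append(([[-.015,y,.27],[-.015,y,.325],[.03,y,.325],[.03,y,.27]],(0,200,255)))
    c,s=np.cos(gate),np.sin(gate)
    G=lambda d,o,z:[-.085-d*s-o*c,.11-d*c+o*s,z]
    segs.append(([G(0,-.006,.085),G(.2,-.006,.085),G(.2,.006,.085),G(0,.006,.085),G(0,.006,.02),G(.2,.006,.02),G(.2,.006,.085)],(0,0,255)))
    segs.append(([G(.125,.008,.0295),G(.165,.008,.0295),G(.165,.008,.0745),G(.125,.008,.0745),G(.125,.008,.0295)],(0,255,0)))
    for sy in (.165,-.165):
        for z in (.012,.27): segs.append(([[.008+a*.015,sy+b*.015,z] for a,b in((-1,-1),(1,-1),(1,1),(-1,1),(-1,-1))],(255,255,0)))
    for cam,(im,x0,y0,w,h,k) in ims.items():
        o=cv2.resize(im[y0:y0+h,x0:x0+w],None,fx=k,fy=k,interpolation=cv2.INTER_CUBIC)
        for P,col in segs:
            u=(proj(cam,s2w(S,P))-[x0,y0]+.5)*k-.5
            cv2.polylines(o,[np.round(u*8).astype(int)],False,col,1,cv2.LINE_AA,3)
        cv2.imwrite(f"pics/{tag}_{cam}.png",o)
if __name__=="__main__":
    draw([.6703,.0589,-.1451],.85,.72,sys.argv[1],{"top":(cv2.imread("pics/top0.png"),150,140,265,200,3),"scene":(cv2.imread("pics/scene0.png"),210,85,200,200,3)})
E
python3 ov.py ov1
```

```text
(no output)
```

View pics/ov1_top.png

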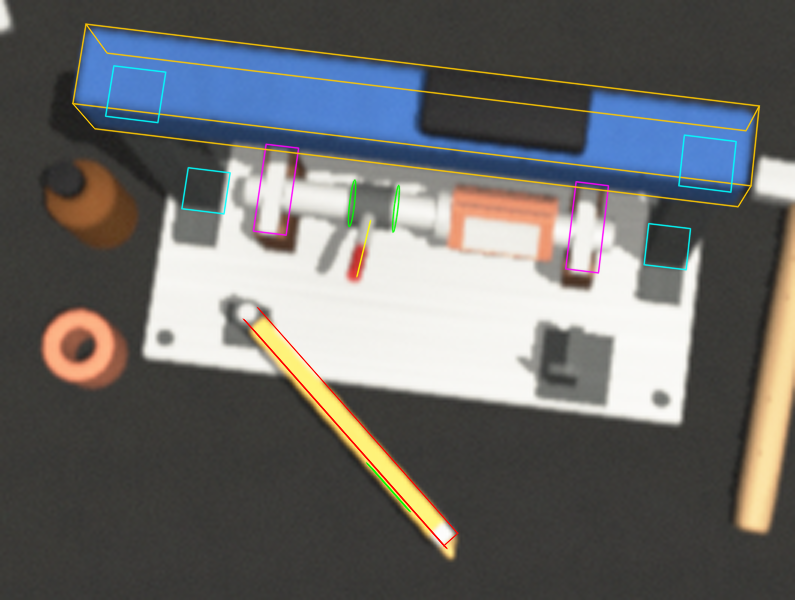

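View pics/ov1_scene.png

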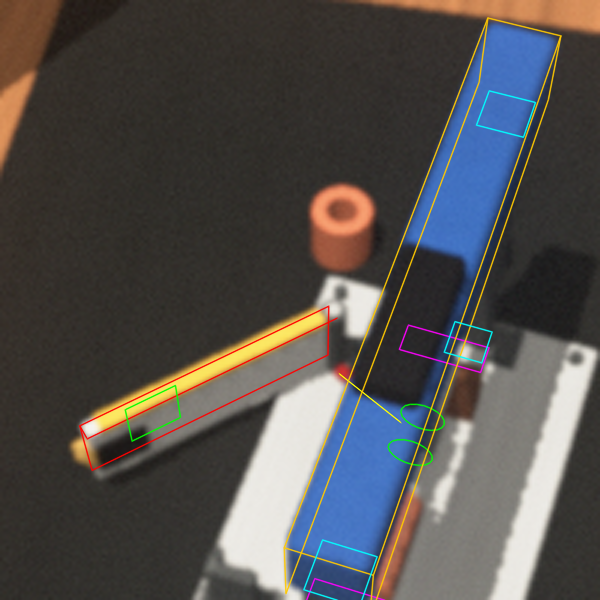

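Run:
```python
from h import *
for P in ([.242,.522,.256],[.242,.522,0],[.35,.75,.0],[.35,.75,.3],[.35,.75,.5]):
    print(P,proj("scene",P).round(),proj("top",P).round())
for uv in ((92,22),(178,15),(246,40),(462,120)):
    o,d=ray("scene",uv); t=-o[2]/d[2]; print(uv,(o+t*d).round(2))
for c in INF: print(c,ray(c,(320,240))[0].round(2))
```

```text
[0.242, 0.522, 0.256] [[193.   4.]] [[  6. 455.]]
[0.242, 0.522, 0] [[212.  86.]] [[ 69. 431.]]
[0.35, 0.75, 0.0] [[270.  36.]] [[-43. 379.]]
[0.35, 0.75, 0.3] [[261. -64.]] [[-153.  392.]]
[0.35, 0.75, 0.5] [[ 253. -154.]] [[-274.  406.]]
(92, 22) [-0.21  0.73 -0.  ]
(178, 15) [0.05 0.8  0.  ]
(246, 40) [0.29 0.72 0.  ]
(462, 120) [ 0.92  0.52 -0.  ]
scene [ 0.7  -0.42  0.97]
top [0.41 0.02 1.31]
```

Emit:
jog_arm:
  motion: "0 40 -40 0 0; 0 90 -80 0 0; 0 140 -120 0 0; 0 190 -150 0 0; 0 240 -150 0 0; 0 290 -150 0 0; 0 340 -150 0 0; 0 400 -150 0 0; 0 400 -150 0 0; 0 400 -150 0 0"

```text
time_s: 2.25
tcp_pos: [0.342, 0.7362, 0.3204]
ee_rot: [0.216, 0.976, 0.031, 0.008]
ft_force: [0.2, -0.1, -0.3]
finger_gap: 0.0851
```

Run:
```python
from h import *
from scipy.spatial.transform import Rotation as R
s=ctrl.get_state(); print(s["qpos"].round(3),s["tcp_pos"].round(3)); print(R.from_quat(s["ee_rot"]).as_matrix().round(3))
```

```text
[1.036 0.924 1.265 1.848 0.004 1.471] [0.342 0.736 0.32 ]
[[-0.907  0.42   0.029]
 [ 0.421  0.905  0.057]
 [-0.002  0.064 -0.998]]
```

Emit:
jog_arm:
  motion: "0 0 0 0 0; 0 0 0 0 0"

```text
time_s: 2.5
tcp_pos: [0.3417, 0.7358, 0.3209]
ee_rot: [0.216, 0.976, 0.031, 0.008]
ft_force: [-0.1, 0.8, -1.1]
finger_gap: 0.0853
```

Emit:
jog_arm:
  motion: "0 -40 0 0 0; 0 -80 0 0 0; 0 -80 0 0 0"

```text
time_s: 2.88
tcp_pos: [0.3059, 0.6598, 0.3141]
ee_rot: [0.216, 0.976, 0.028, 0.007]
ft_force: [0.1, 0.1, 0.3]
finger_gap: 0.0852
```

```bash
cat > st.py <<'E'
from h import *
from scipy.spatial.transform import Rotation as R
s=ctrl.get_state(); print(s["time_s"],s["qpos"].round(3),s["tcp_pos"].round(4),s["ft_force"].round(1)); print(R.from_quat(s["ee_rot"]).as_matrix().round(3))
E
python3 st.py
```

```text
2.875 [1.025 0.595 0.622 1.54  0.005 1.459] [0.3059 0.6598 0.3141] [0.1 0.1 0.3]
[[-0.907  0.42   0.026]
 [ 0.421  0.905  0.052]
 [-0.002  0.058 -0.998]]
```

Emit:
jog_arm:
  motion: "0 60 -30 0 0; 0 120 -60 0 0; 0 180 -90 0 0; 0 240 -120 0 0; 0 300 -150 0 0; 0 360 -180 0 0; 0 420 -210 0 0; 0 480 -240 0 0; 0 540 -270 0 0; 0 600 -300 0 0"

```text
time_s: 4.12
tcp_pos: [0.3469, 0.7476, 0.3433]
ee_rot: [0.215, 0.974, 0.062, 0.016]
ft_force: [0.6, 0.1, -0.4]
finger_gap: 0.0857
```

```bash
python3 st.py
```

```text
4.125 [1.036 0.897 1.264 1.811 0.008 1.472] [0.3469 0.7476 0.3433] [ 0.6  0.1 -0.4]
[[-0.907  0.418  0.057]
 [ 0.421  0.9    0.113]
 [-0.004  0.127 -0.992]]
```

Emit:
jog_arm:
  motion: "0 600 -300 0 0; 0 600 -300 0 0"

```text
time_s: 4.38
tcp_pos: [0.355, 0.7657, 0.3559]
ee_rot: [0.215, 0.972, 0.092, 0.024]
ft_force: [-0.7, -0.6, 0.4]
finger_gap: 0.0854
```

Emit:
jog_arm:
  motion: "0 0 -600 0 0; 0 0 -600 0 0"

```text
time_s: 4.62
tcp_pos: [0.3292, 0.712, 0.447]
ee_rot: [0.214, 0.971, 0.104, 0.027]
ft_force: [-0.4, 0.2, 1.4]
finger_gap: 0.0858
```

Emit:
jog_arm:
  motion: "0 600 0 0 0; 0 600 0 0 0"

```text
time_s: 4.88
tcp_pos: [0.351, 0.7592, 0.4204]
ee_rot: [0.214, 0.967, 0.133, 0.034]
ft_force: [0.1, 1.0, -0.7]
finger_gap: 0.0853
```

```bash
python3 st.py
```

```text
4.875 [1.036 0.81  1.264 1.749 0.018 1.473] [0.351  0.7592 0.4204] [ 0.1  1.  -0.7]
[[-0.906  0.404  0.124]
 [ 0.422  0.873  0.243]
 [-0.01   0.272 -0.962]]
```

Emit:
jog_arm:
  motion: "0 600 -300 0 0; 0 600 -300 0 0"

```text
time_s: 5.12
tcp_pos: [0.3568, 0.773, 0.4395]
ee_rot: [0.213, 0.963, 0.163, 0.042]
ft_force: [-0.6, -1.2, 0.8]
finger_gap: 0.0855
```

Emit:
jog_arm:
  motion: "0 600 -300 0 0; 0 600 -300 0 0"

```text
time_s: 5.38
tcp_pos: [0.3611, 0.7838, 0.4645]
ee_rot: [0.211, 0.957, 0.193, 0.05]
ft_force: [-0.0, -0.5, -0.6]
finger_gap: 0.0857
```

Emit:
jog_arm:
  motion: "0 600 -300 0 0; 0 600 -300 0 0"

```text
time_s: 5.62
tcp_pos: [0.364, 0.7919, 0.4917]
ee_rot: [0.21, 0.95, 0.223, 0.057]
ft_force: [-0.0, -0.3, 0.4]
finger_gap: 0.0855
```

Emit:
jog_arm:
  motion: "0 600 -300 0 0; 0 600 -300 0 0"

```text
time_s: 5.88
tcp_pos: [0.3653, 0.7967, 0.5228]
ee_rot: [0.208, 0.943, 0.252, 0.065]
ft_force: [0.3, 1.4, 0.4]
finger_gap: 0.0851
```

Emit:
jog_arm:
  motion: "0 600 -300 0 0; 0 600 -300 0 0"

```text
time_s: 6.12
tcp_pos: [0.3649, 0.7984, 0.5573]
ee_rot: [0.206, 0.934, 0.281, 0.072]
ft_force: [-0.4, -0.7, 0.4]
finger_gap: 0.0851
```

```bash
python3 st.py
```

```text
6.125 [1.04  0.689 1.265 1.559 0.034 1.485] [0.3649 0.7984 0.5573] [-0.4 -0.7  0.4]
[[-0.904  0.345  0.251]
 [ 0.426  0.757  0.496]
 [-0.019  0.555 -0.832]]
```

```bash
cat > go.py <<'E'
from h import *
from scipy.spatial.transform import Rotation as R
import sys
# usage: go.py x y z [x y z ...] world targets -> tool shifts mm
s=ctrl.get_state(); M=R.from_quat(s["ee_rot"]).as_matrix(); p=s["tcp_pos"]
print(round(s["time_s"],2),s["qpos"].round(3),p.round(4),"F",s["ft_force"].round(1),"gap",round(s["finger_gap"],4))
print(M.round(3).tolist())
t=np.array([float(v) for v in sys.argv[1:]]).reshape(-1,3)
for w in t:
    d=M.T@(w-p)*1000; print(w,"->",d.round(0),np.linalg.norm(d).round())
E
python3 go.py .48 0 .5  .36 -.7 .5
```

```text
6.12 [1.04  0.689 1.265 1.559 0.034 1.485] [0.3649 0.7984 0.5573] F [-0.4 -0.7  0.4] gap 0.0851
[[-0.904, 0.345, 0.251], [0.426, 0.757, 0.496], [-0.019, 0.555, -0.832]]
[0.48 0.   0.5 ] -> [-443. -596. -319.] 809.0
[ 0.36 -0.7   0.5 ] -> [ -633. -1168.  -696.] 1499.0
```

Emit:
jog_arm:
  motion: "-33 -45 -24 0 0; -67 -90 -48 0 0; -100 -135 -72 0 0; -133 -179 -96 0 0; -167 -224 -120 0 0; -200 -269 -144 0 0; -233 -314 -168 0 0; -267 -359 -192 0 0; -300 -404 -216 0 0; -333 -448 -240 0 0"

```text
time_s: 7.38
tcp_pos: [0.4489, 0.2086, 0.5157]
ee_rot: [0.206, 0.935, 0.28, 0.073]
ft_force: [1.1, -0.8, -0.3]
finger_gap: 0.0856
```

```bash
python3 go.py .48 0 .5  .36 -.7 .5
```

```text
7.38 [-0.019 -0.102  0.085  1.475  0.521  0.491] [0.4489 0.2086 0.5157] F [ 1.1 -0.8 -0.3] gap 0.0856
[[-0.905, 0.344, 0.252], [0.426, 0.759, 0.493], [-0.021, 0.553, -0.833]]
[0.48 0.   0.5 ] -> [-117. -156.  -82.] 211.0
[ 0.36 -0.7   0.5 ] -> [-306. -729. -457.] 913.0
```

Emit:
jog_arm:
  motion: "-29 -39 -20 0 0; -58 -78 -41 0 0; -88 -117 -62 0 0; -117 -156 -82 0 0; -133 -204 -113 0 0; -149 -252 -145 0 0; -165 -300 -176 0 0; -180 -349 -208 0 0; -196 -397 -240 0 0; -212 -445 -272 0 0"

```text
time_s: 8.62
tcp_pos: [0.4187, -0.3532, 0.5005]
ee_rot: [0.206, 0.935, 0.279, 0.073]
ft_force: [0.3, -0.7, 1.0]
finger_gap: 0.0855
```

```bash
python3 go.py .36 -.7 .5
```

```text
8.62 [-1.083  0.567  0.912  2.279  0.469 -0.736] [ 0.4187 -0.3532  0.5005] F [ 0.3 -0.7  1. ] gap 0.0855
[[-0.904, 0.346, 0.251], [0.427, 0.759, 0.491], [-0.021, 0.551, -0.834]]
[ 0.36 -0.7   0.5 ] -> [ -95. -284. -185.] 352.0
```

Emit:
jog_arm:
  motion: "-47 -31 -19 0 0; -95 -62 -39 0 0; -142 -93 -58 0 0; -190 -124 -78 0 0; -237 -155 -97 0 0; -300 -200 -130 0 0; -370 -240 -155 0 0; -430 -280 -180 0 0; -480 -310 -195 0 0"

```text
time_s: 9.75
tcp_pos: [0.438, -0.479, 0.4035]
ee_rot: [0.208, 0.932, 0.284, 0.082]
ft_force: [-0.4, -1.0, 0.7]
finger_gap: 0.0855
```

```bash
python3 go.py .6 -1.2 .6
```

```text
9.75 [-1.149  0.891  1.264  2.337  0.467 -0.804] [ 0.438  -0.479   0.4035] F [-0.4 -1.   0.7] gap 0.0855
[[-0.9, 0.342, 0.271], [0.435, 0.751, 0.496], [-0.034, 0.564, -0.825]]
[ 0.6 -1.2  0.6] -> [-466. -376. -476.] 765.0
```

Emit:
jog_arm:
  motion: "-466 -376 -476 0 0; -466 -376 -476 0 0"

```text
time_s: 10.0
tcp_pos: [0.4077, -0.5071, 0.3961]
ee_rot: [0.212, 0.931, 0.283, 0.094]
ft_force: [-0.4, -0.1, 0.4]
finger_gap: 0.0855
```

```bash
python3 go.py .6 -1.2 .6
```

```text
10.0 [-1.211  0.902  1.264  2.337  0.464 -0.859] [ 0.4077 -0.5071  0.3961] F [-0.4 -0.1  0.4] gap 0.0855
[[-0.892, 0.342, 0.295], [0.448, 0.75, 0.487], [-0.055, 0.567, -0.822]]
[ 0.6 -1.2  0.6] -> [-493. -338. -448.] 747.0
```

```bash
cat > kin.py <<'E'
import numpy as np
from scipy.optimize import least_squares
from scipy.spatial.transform import Rotation as R
LO=np.array([-2.76,-.86,-1.03,-2.2,-1.47,-3.14]);HI=np.array([2.76,1.69,1.264,2.337,1.5,3.14])
D=[([.996409,.313175,.046158,1.303582,0,1.431178],[.242252,.521557,.256361]),
([1.036,.924,1.265,1.848,.004,1.471],[.342,.7362,.3204]),([1.025,.595,.622,1.54,.005,1.459],[.3059,.6598,.3141]),
([1.036,.897,1.264,1.811,.008,1.472],[.3469,.7476,.3433]),([1.036,.81,1.264,1.749,.018,1.473],[.351,.7592,.4204]),
([1.04,.689,1.265,1.559,.034,1.485],[.3649,.7984,.5573]),([-.019,-.102,.085,1.475,.521,.491],[.4489,.2086,.5157]),
([-1.083,.567,.912,2.279,.469,-.736],[.4187,-.3532,.5005]),([-1.149,.891,1.264,2.337,.467,-.804],[.438,-.479,.4035]),([-1.211,.902,1.264,2.337,.464,-.859],[.4077,-.5071,.3961])]
def fk(q,P):
    z0,L2,L3,o3,L5,L6=P
    u=np.array([np.cos(q[0]),np.sin(q[0]),0]);l=np.array([-u[1],u[0],0]);k=np.array([0,0,1.])
    b=q[1]-q[2];f=b+q[3]
    fd=np.cos(f)*u-np.sin(f)*k
    z=np.cos(q[4])*fd+np.sin(q[4])*l
    p=z0*k+L2*(np.sin(q[1])*u+np.cos(q[1])*k)+L3*(np.cos(b)*u-np.sin(b)*k)+o3*(np.sin(b)*u+np.cos(b)*k)+L5*fd+L6*z
    y0=np.cos(q[4])*l-np.sin(q[4])*fd; x0=np.cross(y0,z)
    return p,x0,y0,z
f=lambda P:np.concatenate([fk(q,P)[0]-np.array(p) for q,p in D])
r=least_squares(f,[.3,.3,.3,0,.1,.2]); P=r.x
def roff():
    return None
if __name__=="__main__":
    print(P.round(4),np.abs(f(P)).max())
    M=np.array([[-.892,.342,.295],[.448,.75,.487],[-.055,.567,-.822]])
    p,x,y,z=fk(D[-1][0],P); print(z); print(np.arctan2(M[:,0]@y,M[:,0]@x),D[-1][0][5])
    M=np.array([[-.904,.345,.251],[.426,.757,.496],[-.019,.555,-.832]]);p,x,y,z=fk(D[5][0],P);print(np.arctan2(M[:,0]@y,M[:,0]@x),D[5][0][5])
E
python3 kin.py
```

```text
[ 0.2384  0.513   0.4104  0.0544 -0.0246  0.4481] 0.06693187913899334
[ 0.29504351  0.48675174 -0.82220561]
-0.8594664655349654 -0.859
1.485020924736614 1.485
```

```bash
python3 - <<'E'
s=open('kin.py').read()
s=s.replace("z0,L2,L3,o3,L5,L6=P","z0,L2,L3,o3,L5,L6,r0,o5,l0,b2=P").replace("L2*(np.sin(q[1])*u+np.cos(q[1])*k)","r0*u+l0*l+L2*(np.sin(q[1]+b2)*u+np.cos(q[1]+b2)*k)").replace("+L5*fd","+L5*fd+o5*(np.sin(f)*u+np.cos(f)*k)").replace("[.3,.3,.3,0,.1,.2])","[.3,.3,.3,0,.1,.2,0,0,0,0])")
open('kin.py','w').write(s)
E
python3 kin.py
```

```text
[ 2.328e-01  5.186e-01  4.097e-01  5.560e-02  1.404e-01  2.750e-01
 -2.000e-04  1.000e-04  8.000e-02  0.000e+00] 0.00038276023406713655
[ 0.29504351  0.48675174 -0.82220561]
-0.8594664655349654 -0.859
1.485020924736614 1.485
```

```bash
cat > sim.py <<'E'
from kin import *
def pose(q):
    p,x,y,z=fk(q,P); c,s=np.cos(q[5]),np.sin(q[5])
    return p,np.column_stack([c*x+s*y,-s*x+c*y,z])
def ik(q,pt,Rt,w):
    def e(v):
        p,M=pose(v); return np.concatenate([p-pt,w*R.from_matrix(Rt.T@M).as_rotvec(),1e-4*(v-q)])
    return least_squares(e,np.clip(q,LO+1e-6,HI-1e-6),bounds=(LO,HI)).x
def call(q,shift,n,w,step=.0625):
    p0,M0=pose(q); tgt=p0+M0@np.array(shift)/1000
    c=p0.copy()
    for i in range(n):
        p,_=pose(q); d=tgt-p; d=d*min(1,step/np.linalg.norm(d)); q=ik(q,p+d,M0,w)
    return q
if __name__=="__main__":
    q=np.array([1.036,.81,1.264,1.749,.018,1.473])
    for w in (.1,.2,.3,.5,1):
        a=call(q,[0,600,-300],2,w); p,M=pose(a); print(w,a.round(3),p.round(4),M[:,2].round(3))
    print("obs end [.3568,.773,.4395]", R.from_quat([.213,.963,.163,.042]).as_matrix()[:,2].round(3))
    q=np.array([-1.149,.891,1.264,2.337,.467,-.804])
    for w in (.1,.2,.3,.5,1):
        a=call(q,[-466,-376,-476],2,w); p,M=pose(a); print(w,a.round(3),p.round(4),M[:,2].round(3))
    print("obs .4077 -.5071,.3961", "-1.211  0.902  1.264  2.337  0.464 -0.859 z .295 .487")
E
python3 sim.py
```

```text
0.1 [1.042 0.77  1.264 1.502 0.033 1.485] [0.386  0.8361 0.4976] [ 0.241  0.477 -0.845]
0.2 [1.04  0.774 1.264 1.558 0.03  1.483] [0.3782 0.8192 0.4815] [ 0.218  0.431 -0.876]
0.3 [1.039 0.781 1.264 1.613 0.027 1.48 ] [0.3702 0.8018 0.4653] [ 0.193  0.381 -0.904]
0.5 [1.038 0.791 1.264 1.685 0.023 1.476] [0.3597 0.7792 0.445 ] [ 0.159  0.314 -0.936]
1 [1.037 0.8   1.264 1.736 0.019 1.474] [0.352  0.7625 0.4306] [ 0.133  0.264 -0.955]
obs end [.3568,.773,.4395] [ 0.15   0.296 -0.943]
0.1 [-1.213  0.84   1.264  2.067  0.562 -0.7  ] [ 0.4603 -0.5853  0.4262] [ 0.478  0.244 -0.844]
0.2 [-1.205  0.865  1.264  2.144  0.533 -0.746] [ 0.4502 -0.561   0.408 ] [ 0.421  0.321 -0.848]
0.3 [-1.197  0.889  1.264  2.209  0.505 -0.784] [ 0.4406 -0.5405  0.3937] [ 0.368  0.389 -0.845]
0.5 [-1.19   0.913  1.264  2.271  0.476 -0.818] [ 0.4308 -0.5214  0.3815] [ 0.312  0.452 -0.835]
1 [-1.186  0.926  1.264  2.303  0.459 -0.834] [ 0.4253 -0.5114  0.3757] [ 0.281  0.485 -0.828]
obs .4077 -.5071,.3961 -1.211  0.902  1.264  2.337  0.464 -0.859 z .295 .487
```

```bash
cat > a.py <<'E'
from sim import *
q0=np.array([-1.211,.902,1.264,2.337,.464,-.859])
for dq in (.15,.25,.35):
    q=q0.copy(); q[1]+=dq;q[3]-=dq; p,M=pose(q); print(dq,p.round(3),M[:,2].round(3))
q=q0.copy(); q[1]+=.3;q[3]-=.3
for i in range(14):
    p,M=pose(q); d=M.T@np.array([.45,-.89,.15])*600
    q=call(q,d,2,.55); p,M=pose(q); print(i,d.round(),q.round(3),p.round(3),M[:,2].round(3))
E
python3 a.py
```

```text
0.15 [ 0.432 -0.572  0.275] [ 0.295  0.487 -0.822]
0.25 [ 0.444 -0.605  0.19 ] [ 0.295  0.487 -0.822]
0.35 [ 0.454 -0.63   0.101] [ 0.295  0.487 -0.822]
0 [-485. -257. -254.] [-1.204  1.203  1.264  1.959  0.483 -0.818] [ 0.469 -0.64   0.136] [ 0.331  0.432 -0.839]
1 [-498. -266. -217.] [-1.196  1.206  1.264  1.876  0.499 -0.773] [ 0.488 -0.664  0.127] [ 0.367  0.374 -0.851]
2 [-510. -273. -177.] [-1.188  1.209  1.264  1.787  0.513 -0.725] [ 0.509 -0.69   0.119] [ 0.404  0.313 -0.86 ]
3 [-519. -280. -136.] [-1.181  1.214  1.264  1.693  0.525 -0.675] [ 0.53  -0.717  0.112] [ 0.439  0.249 -0.863]
4 [-526. -284.  -92.] [-1.173  1.221  1.264  1.596  0.533 -0.622] [ 0.552 -0.745  0.106] [ 0.474  0.183 -0.861]
5 [-531. -287.  -47.] [-1.165  1.23   1.264  1.494  0.538 -0.568] [ 0.573 -0.774  0.101] [ 0.508  0.115 -0.853]
6 [-532. -288.   -1.] [-1.158  1.241  1.264  1.39   0.54  -0.514] [ 0.594 -0.804  0.097] [ 0.541  0.048 -0.84 ]
7 [-531. -287.   45.] [-1.151  1.254  1.264  1.285  0.539 -0.461] [ 0.614 -0.834  0.094] [ 0.571 -0.02  -0.821]
8 [-526. -284.   91.] [-1.145  1.268  1.264  1.179  0.535 -0.409] [ 0.633 -0.863  0.093] [ 0.599 -0.086 -0.796]
9 [-519. -281.  136.] [-1.14   1.284  1.264  1.073  0.529 -0.36 ] [ 0.65  -0.892  0.092] [ 0.624 -0.15  -0.767]
10 [-508. -275.  180.] [-1.136  1.3    1.264  0.97   0.52  -0.313] [ 0.666 -0.919  0.092] [ 0.646 -0.212 -0.733]
11 [-494. -269.  222.] [-1.132  1.317  1.264  0.869  0.509 -0.269] [ 0.68  -0.944  0.094] [ 0.665 -0.27  -0.696]
12 [-478. -262.  261.] [-1.129  1.334  1.264  0.773  0.497 -0.229] [ 0.691 -0.968  0.096] [ 0.681 -0.325 -0.656]
13 [-461. -255.  298.] [-1.127  1.35   1.264  0.683  0.484 -0.192] [ 0.701 -0.99   0.1  ] [ 0.693 -0.375 -0.615]
```

```bash
cat > a.py <<'E'
from sim import *
q0=np.array([-1.211,.902,1.264,2.337,.464,-.859])
p,M=pose(q0); t=p+np.array([.0,-.07,-.16]); q=ik(q0,t,M,.55); print("descend",(M.T@(t-p)*1000).round(),q.round(3),pose(q)[0].round(3))
for i in range(12):
    p,M=pose(q); d=M.T@np.array([.35,-.8,.5])*600
    q=call(q,d,2,.55); p,M=pose(q); print(i,d.round(),q.round(3),p.round(3),M[:,2].round(3))
E
python3 a.py
```

```text
descend [ -23. -143.   97.] [-1.243  0.967  0.987  2.009  0.451 -0.891] [ 0.408 -0.577  0.236]
0 [-419. -118. -418.] [-1.241  1.061  1.264  2.131  0.47  -0.862] [ 0.423 -0.603  0.262] [ 0.328  0.441 -0.835]
1 [-439. -130. -394.] [-1.239  1.034  1.264  2.088  0.49  -0.829] [ 0.434 -0.615  0.278] [ 0.363  0.39  -0.846]
2 [-459. -143. -365.] [-1.236  1.011  1.264  2.038  0.509 -0.791] [ 0.445 -0.63   0.293] [ 0.399  0.335 -0.853]
3 [-479. -154. -333.] [-1.232  0.991  1.264  1.98   0.527 -0.75 ] [ 0.459 -0.646  0.306] [ 0.435  0.278 -0.856]
4 [-498. -165. -299.] [-1.228  0.974  1.264  1.915  0.543 -0.704] [ 0.473 -0.664  0.319] [ 0.471  0.218 -0.855]
5 [-515. -174. -262.] [-1.222  0.96   1.264  1.843  0.557 -0.654] [ 0.489 -0.685  0.332] [ 0.506  0.156 -0.848]
6 [-531. -182. -223.] [-1.216  0.95   1.264  1.765  0.569 -0.602] [ 0.505 -0.707  0.345] [ 0.54   0.092 -0.836]
7 [-544. -189. -182.] [-1.21   0.942  1.264  1.68   0.578 -0.547] [ 0.522 -0.731  0.358] [ 0.574  0.028 -0.819]
8 [-555. -194. -138.] [-1.204  0.938  1.264  1.59   0.584 -0.49 ] [ 0.539 -0.757  0.371] [ 0.605 -0.037 -0.795]
9 [-563. -198.  -94.] [-1.198  0.936  1.264  1.496  0.588 -0.432] [ 0.556 -0.783  0.385] [ 0.635 -0.102 -0.766]
10 [-568. -200.  -48.] [-1.193  0.938  1.264  1.399  0.589 -0.375] [ 0.572 -0.811  0.399] [ 0.663 -0.165 -0.731]
11 [-570. -200.   -1.] [-1.188  0.942  1.264  1.299  0.587 -0.319] [ 0.588 -0.838  0.414] [ 0.688 -0.226 -0.69 ]
```

Emit:
jog_arm:
  motion: "-8 -48 32 0 0; -15 -95 65 0 0; -23 -143 97 0 0; -23 -143 97 0 0"

```text
time_s: 10.5
tcp_pos: [0.4072, -0.5765, 0.2308]
ee_rot: [0.214, 0.929, 0.287, 0.091]
ft_force: [-0.2, -0.3, 0.6]
finger_gap: 0.0852
```

Emit:
jog_arm:
  motion: "-419 -118 -418 0 0; -419 -118 -418 0 0"

```text
time_s: 10.75
tcp_pos: [0.4226, -0.5985, 0.2592]
ee_rot: [0.22, 0.931, 0.27, 0.108]
ft_force: [0.1, -1.6, -0.5]
finger_gap: 0.0855
```

```bash
python3 st.py
```

```text
10.75 [-1.239  1.066  1.262  2.141  0.469 -0.864] [ 0.4226 -0.5985  0.2592] [ 0.1 -1.6 -0.5]
[[-0.879  0.352  0.321]
 [ 0.469  0.757  0.455]
 [-0.083  0.551 -0.83 ]]
```

Matches the simulation. I'll repeat the pushes.

Emit:
jog_arm:
  motion: "-430 -150 -400 0 0; -430 -150 -400 0 0"

```text
time_s: 11.0
tcp_pos: [0.4299, -0.6118, 0.279]
ee_rot: [0.226, 0.934, 0.245, 0.131]
ft_force: [-0.4, 0.7, 1.1]
finger_gap: 0.0853
```

Emit:
jog_arm:
  motion: "-450 -160 -370 0 0; -450 -160 -370 0 0"

```text
time_s: 11.25
tcp_pos: [0.4386, -0.6252, 0.2883]
ee_rot: [0.234, 0.933, 0.227, 0.15]
ft_force: [-0.1, 0.1, 0.0]
finger_gap: 0.0855
```

Emit:
jog_arm:
  motion: "-470 -170 -340 0 0; -470 -170 -340 0 0"

```text
time_s: 11.5
tcp_pos: [0.449, -0.6396, 0.2969]
ee_rot: [0.242, 0.932, 0.209, 0.169]
ft_force: [-0.4, 0.4, 0.2]
finger_gap: 0.0856
```

Emit:
jog_arm:
  motion: "-490 -180 -310 0 0; -490 -180 -310 0 0"

```text
time_s: 11.75
tcp_pos: [0.4611, -0.6557, 0.3054]
ee_rot: [0.25, 0.931, 0.189, 0.189]
ft_force: [0.2, 1.1, 0.6]
finger_gap: 0.0854
```

Emit:
jog_arm:
  motion: "-510 -190 -270 0 0; -510 -190 -270 0 0"

```text
time_s: 12.0
tcp_pos: [0.4755, -0.6738, 0.3126]
ee_rot: [0.257, 0.928, 0.169, 0.21]
ft_force: [-0.8, 0.1, -0.2]
finger_gap: 0.0854
```

```bash
python3 st.py
```

```text
12.0 [-1.229  0.983  1.265  1.893  0.544 -0.699] [ 0.4755 -0.6738  0.3126] [-0.8  0.1 -0.2]
[[-0.779  0.407  0.477]
 [ 0.549  0.81   0.206]
 [-0.302  0.422 -0.855]]
```

Emit:
jog_arm:
  motion: "-480 -240 -260 0 0; -480 -240 -260 0 0"

```text
time_s: 12.25
tcp_pos: [0.4795, -0.698, 0.3189]
ee_rot: [0.265, 0.924, 0.148, 0.231]
ft_force: [-0.6, 0.3, -0.2]
finger_gap: 0.0851
```

Emit:
jog_arm:
  motion: "-500 -240 -220 0 0; -500 -240 -220 0 0"

```text
time_s: 12.5
tcp_pos: [0.4869, -0.7227, 0.3254]
ee_rot: [0.273, 0.919, 0.127, 0.253]
ft_force: [-0.4, 0.3, 0.3]
finger_gap: 0.0852
```

Emit:
jog_arm:
  motion: "-510 -250 -180 0 0; -510 -250 -180 0 0"

```text
time_s: 12.75
tcp_pos: [0.4956, -0.7488, 0.3314]
ee_rot: [0.28, 0.914, 0.105, 0.275]
ft_force: [-0.2, 0.7, 0.0]
finger_gap: 0.0851
```

Emit:
jog_arm:
  motion: "-530 -250 -140 0 0; -530 -250 -140 0 0"

```text
time_s: 13.0
tcp_pos: [0.5066, -0.7749, 0.3382]
ee_rot: [0.287, 0.907, 0.083, 0.298]
ft_force: [-0.6, 1.2, 0.7]
finger_gap: 0.0857
```

```bash
python3 st.py
```

```text
13.0 [-1.244  0.972  1.264  1.612  0.582 -0.555] [ 0.5066 -0.7749  0.3382] [-0.6  1.2  0.7]
[[-0.658  0.471  0.588]
 [ 0.57   0.821 -0.021]
 [-0.492  0.322 -0.809]]
```

Emit:
jog_arm:
  motion: "-540 -250 -100 0 0; -540 -250 -100 0 0"

```text
time_s: 13.25
tcp_pos: [0.5185, -0.8015, 0.3459]
ee_rot: [0.294, 0.898, 0.061, 0.321]
ft_force: [-0.9, 0.2, 0.8]
finger_gap: 0.0852
```

```bash
cat > b.py <<'E'
from h import *
from sim import *
s=ctrl.get_state(); q=s["qpos"]; M=R.from_quat(s["ee_rot"]).as_matrix(); print(s["time_s"],q.round(3),s["tcp_pos"].round(4),pose(q)[0].round(4)); print(M.round(3).tolist())
S=np.array([.6703,.0589,-.1451]); sy=Rz(S[2])[:,1]; sx=Rz(S[2])[:,0]
z=M[:,2]
print("z in station",(Rz(S[2]).T@z).round(3))
for sg in (1,-1):
    yy=sg*(sy-z*(sy@z)); yy/=np.linalg.norm(yy); print("roll need",np.arctan2(-(M[:,0]@yy),M[:,1]@yy))
    Mt=np.column_stack([np.cross(yy,z),yy,z])
    for th in (.85,.4,0):
        g=s2w(S,[-.062*np.sin(th),.04,.07+.062*np.cos(th)])[0]; t=g-z*.006
        for q0 in ([0,.3,.3,1.2,0,0],[0,.3,.3,1.2,0,1.5],[0,.3,.3,1.2,0,-1.5]):
            a=ik(np.array(q0),t,Mt,.55); p,m=pose(a); print(th,t.round(3),a.round(2),np.linalg.norm(p-t).round(4))
E
python3 b.py
```

```text
13.25 [-1.243  0.974  1.264  1.529  0.587 -0.509] [ 0.5185 -0.8015  0.3459] [ 0.5184 -0.8015  0.3459]
[[-0.622, 0.489, 0.612], [0.567, 0.82, -0.079], [-0.54, 0.298, -0.787]]
z in station [ 0.617  0.011 -0.787]
roll need -0.49104257599512513
0.85 [0.626 0.106 0.116] [ 0.1   0.19 -0.75 -0.02 -0.14  0.2 ] 0.0
0.85 [0.626 0.106 0.116] [ 0.1   0.19 -0.75 -0.02 -0.14  0.2 ] 0.0
0.85 [0.626 0.106 0.116] [ 0.1   0.19 -0.75 -0.02 -0.14  0.2 ] 0.0
0.4 [0.649 0.102 0.132] [ 0.09  0.2  -0.69  0.03 -0.13  0.19] 0.0
0.4 [0.649 0.102 0.132] [ 0.09  0.2  -0.69  0.03 -0.13  0.19] 0.0
0.4 [0.649 0.102 0.132] [ 0.09  0.2  -0.69  0.03 -0.13  0.19] 0.0
0 [0.672 0.099 0.137] [ 0.08  0.23 -0.63  0.06 -0.13  0.18] 0.0
0 [0.672 0.099 0.137] [ 0.08  0.23 -0.63  0.06 -0.13  0.18] 0.0
0 [0.672 0.099 0.137] [ 0.08  0.23 -0.63  0.06 -0.13  0.18] 0.0
roll need 2.650550077594668
0.85 [0.626 0.106 0.116] [ 0.1   0.19 -0.75 -0.02 -0.14 -2.95] 0.0
0.85 [0.626 0.106 0.116] [-0.03  0.16 -0.79 -0.05 -0.02  3.14] 0.0486
0.85 [0.626 0.106 0.116] [ 0.1   0.19 -0.75 -0.02 -0.14 -2.95] 0.0
0.4 [0.649 0.102 0.132] [ 0.09  0.2  -0.69  0.03 -0.13 -2.95] 0.0
0.4 [0.649 0.102 0.132] [-0.03  0.17 -0.72  0.01 -0.02  3.14] 0.0464
0.4 [0.649 0.102 0.132] [ 0.09  0.2  -0.69  0.03 -0.13 -2.95] 0.0
0 [0.672 0.099 0.137] [ 0.08  0.23 -0.63  0.06 -0.13 -2.96] 0.0
0 [0.672 0.099 0.137] [-0.03  0.21 -0.66  0.03 -0.02  3.14] 0.0442
0 [0.672 0.099 0.137] [ 0.08  0.23 -0.63  0.06 -0.13 -2.96] 0.0
```

```bash
python3 go.py .50 .1 .30 .5 -.35 .35
```

```text
13.25 [-1.243  0.974  1.264  1.529  0.587 -0.509] [ 0.5185 -0.8015  0.3459] F [-0.9  0.2  0.8] gap 0.0852
[[-0.622, 0.489, 0.612], [0.567, 0.82, -0.079], [-0.54, 0.298, -0.787]]
[0.5 0.1 0.3] -> [548. 716. -46.] 903.0
[ 0.5  -0.35  0.35] -> [265. 362. -50.] 452.0
```

Emit:
jog_arm:
  motion: "33 45 -6 -0.1 60; 66 90 -12 -0.2 120; 100 136 -19 -0.3 120; 133 181 -25 -0.4 120; 166 226 -31 -0.49 120; 199 272 -38 -0.49 120; 232 317 -44 -0.49 120; 268 359 -48 -0.49 120; 304 403 -48 -0.49 120; 340 447 -48 -0.49 120"

```text
time_s: 14.5
tcp_pos: [0.4954, -0.2358, 0.3331]
ee_rot: [0.067, 0.943, -0.018, 0.326]
ft_force: [0.5, 0.5, -0.5]
finger_gap: 0.0453
```

```bash
python3 go.py .53 .12 .26; python3 b.py | head -4
```

```text
14.5 [-0.786 -0.19  -0.503  0.703  0.387 -0.532] [ 0.4954 -0.2358  0.3331] F [ 0.5  0.5 -0.5] gap 0.0453
[[-0.779, 0.139, 0.612], [0.115, 0.99, -0.078], [-0.617, 0.009, -0.787]]
[0.53 0.12 0.26] -> [ 59. 356.  51.] 365.0
14.5 [-0.786 -0.19  -0.503  0.703  0.387 -0.532] [ 0.4954 -0.2358  0.3331] [ 0.4953 -0.2358  0.3331]
[[-0.779, 0.139, 0.612], [0.115, 0.99, -0.078], [-0.617, 0.009, -0.787]]
z in station [ 0.617  0.011 -0.787]
roll need -0.0011061045382314287
```

Emit:
jog_arm:
  motion: "8 60 7 0 120; 16 120 15 0 120; 25 180 22 0 120; 34 240 30 0 120; 44 300 40 0 120; 59 356 51 0 120; 59 356 51 0 120"

```text
time_s: 15.38
tcp_pos: [0.5289, 0.1217, 0.2577]
ee_rot: [0.063, 0.944, -0.017, 0.324]
ft_force: [0.5, 0.2, -0.2]
finger_gap: 0.0455
```

```bash
python3 - <<'E'
from h import *
for c in ("top","scene"):
    im=eyes.capture(c); cv2.imwrite(f"pics/{c}1.png",im[:,:,::-1])
    for q in ("bar_grip","gate_pad"):
        print(c,q,[(np.round(d["at"],1).tolist(),round(d["p"],2)) for d in eyes.place_of(q,c)[:2]])
a=cv2.imread("pics/top1.png")[140:340,150:415]; cv2.imwrite("pics/topz1.png",cv2.resize(a,None,fx=3,fy=3,interpolation=cv2.INTER_CUBIC))
E
python3 go.py
```

```text
top bar_grip [([269.6, 227.7], 0.74)]
top gate_pad [([275.4, 301.8], 0.81), ([185.3, 215.5], 0.73)]
scene bar_grip [([324.7, 211.3], 0.68)]
scene gate_pad [([259.7, 220.7], 0.86)]
15.68 [ 0.154 -0.17  -0.689  0.406 -0.175  0.241] [0.5315 0.1153 0.2608] F [ 0.  -1.4  0. ] gap 0.0452
[[-0.778, 0.142, 0.612], [0.117, 0.99, -0.08], [-0.618, 0.009, -0.786]]
```

View pics/topz1.png

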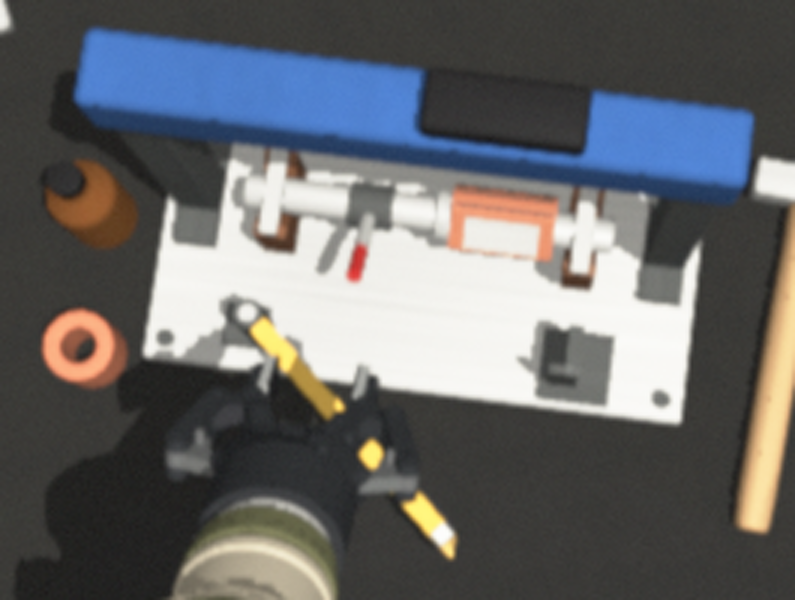

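View pics/scene1.png

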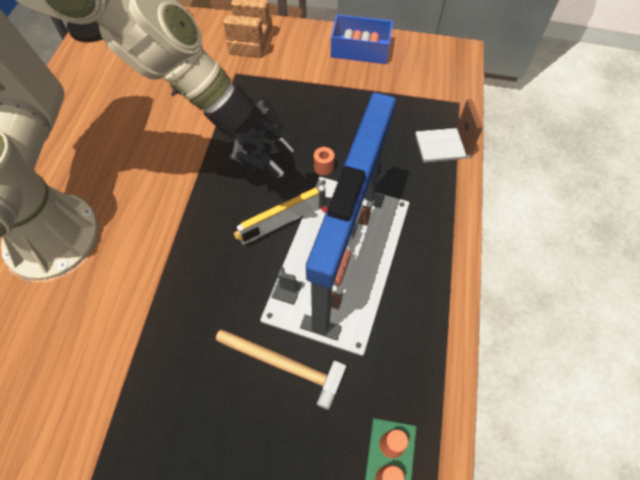

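```bash
python3 - <<'E'
from h import *
p=np.array([.5315,.1153,.2608]);z=np.array([.612,-.08,-.786])
for k in (.006,.025): print((( proj("top",p+k*z)[0]-[150,140])*3).round(), proj("scene",p+k*z)[0].round(1))
S=[.6703,.0589,-.1451]
for th in (.8,.85,.9):
  print(th,((proj("top",s2w(S,[-.077*np.sin(th),.04,.07+.077*np.cos(th)]))[0]-[150,140])*3).round())
print(s2w(S,[-.062*np.sin(.85),.04,.07+.062*np.cos(.85)])-.006*z)
E
python3 go.py .626 .106 .116
```

```text
[325. 381.] [279.  158.7]
[330. 364.] [285.5 165.3]
0.8 [356. 271.]
0.85 [355. 275.]
0.9 [355. 280.]
[[0.62632175 0.10569464 0.11563496]]
15.68 [ 0.154 -0.17  -0.689  0.406 -0.175  0.241] [0.5315 0.1153 0.2608] F [ 0.  -1.4  0. ] gap 0.0452
[[-0.778, 0.142, 0.612], [0.117, 0.99, -0.08], [-0.618, 0.009, -0.786]]
[0.626 0.106 0.116] -> [ 15.   3. 173.] 173.0
```

Run:
```python
from h import *
p=np.array([.5315,.1153,.2608]);M=np.array([[-0.778, 0.142, 0.612], [0.117, 0.99, -0.08], [-0.618, 0.009, -0.786]])
out=[]
for c,(x0,y0) in {"top":(205,240),"scene":(230,120)}.items():
    o=cv2.resize(cv2.imread(f"pics/{c}1.png")[y0:y0+70,x0:x0+95],None,fx=8,fy=8,interpolation=cv2.INTER_CUBIC)[:, :760]
    for k in (0,.025):
        for y in (-.0227,0,.0227):
            u=(proj(c,p+k*M[:,2]+y*M[:,1])[0]-[x0,y0]+.5)*8; cv2.circle(o,tuple(u.astype(int)),4,(0,255,0),-1)
    cv2.imwrite(f"pics/tip_{c}.png",o)
```

```text
(no output)
```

View pics/tip_top.png

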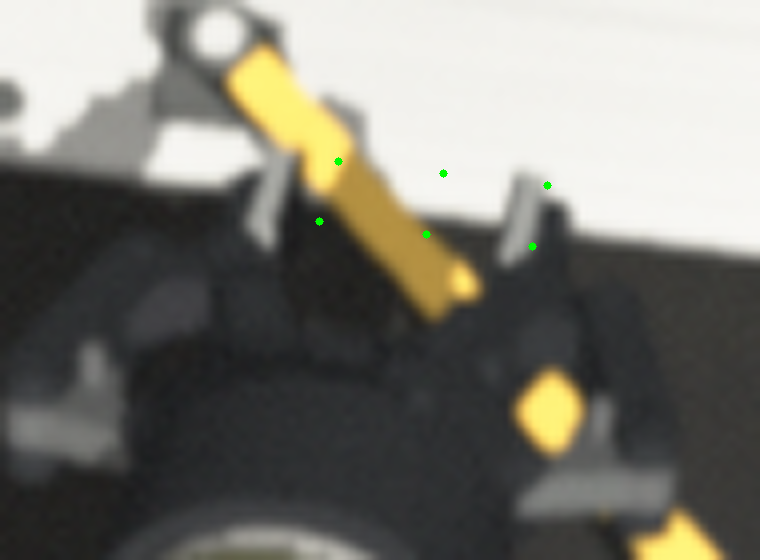

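View pics/tip_scene.png

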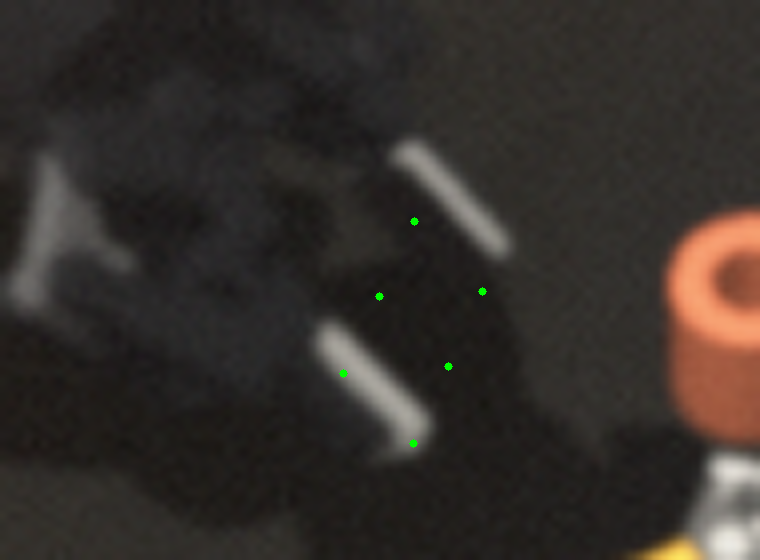

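```bash
python3 - <<'E'
from h import *
from scipy.spatial.transform import Rotation as R
for i in range(2):
  for c,(x0,y0) in {"top":(205,240),"scene":(230,120)}.items():
    im=eyes.capture(c)[:,:,::-1]
    s=ctrl.get_state(); p=s["tcp_pos"]; M=R.from_quat(s["ee_rot"]).as_matrix(); print(s["time_s"],p.round(4),s["qpos"].round(4))
    o=cv2.resize(im[y0:y0+70,x0:x0+95],None,fx=8,fy=8,interpolation=cv2.INTER_CUBIC)[:, :760]
    for k in (0,.025):
        for y in (-.0227,0,.0227):
            u=(proj(c,p+k*M[:,2]+y*M[:,1])[0]-[x0,y0]+.5)*8; cv2.circle(o,tuple(u.astype(int)),4,(0,255,0),-1)
    if i==1: cv2.imwrite(f"pics/tip2_{c}.png",o)
E
python3 -c "
from sim import *
print(pose(np.array([ 0.154,-0.17,-0.689,0.406,-0.175,0.241]))[0])"
```

```text
15.725 [0.5315 0.1153 0.2608] [ 0.1543 -0.1704 -0.6893  0.406  -0.1746  0.2413]
15.775 [0.5315 0.1153 0.2607] [ 0.1544 -0.1704 -0.6893  0.4059 -0.1746  0.2413]
15.825 [0.5314 0.1155 0.2606] [ 0.1547 -0.1703 -0.6894  0.4058 -0.1746  0.2414]
15.875 [0.5314 0.1157 0.2605] [ 0.1551 -0.1701 -0.6895  0.4058 -0.1746  0.2414]
[0.53155452 0.11502093 0.26065315]
```

View pics/tip2_top.png

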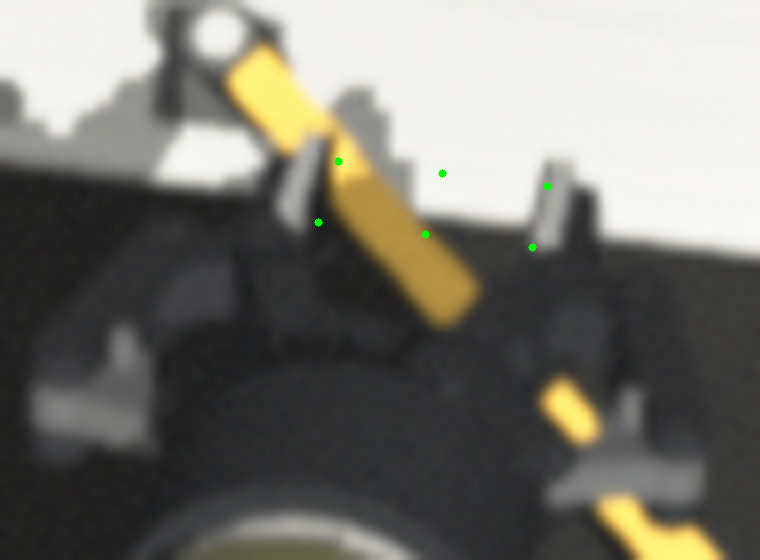

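View pics/tip2_scene.png

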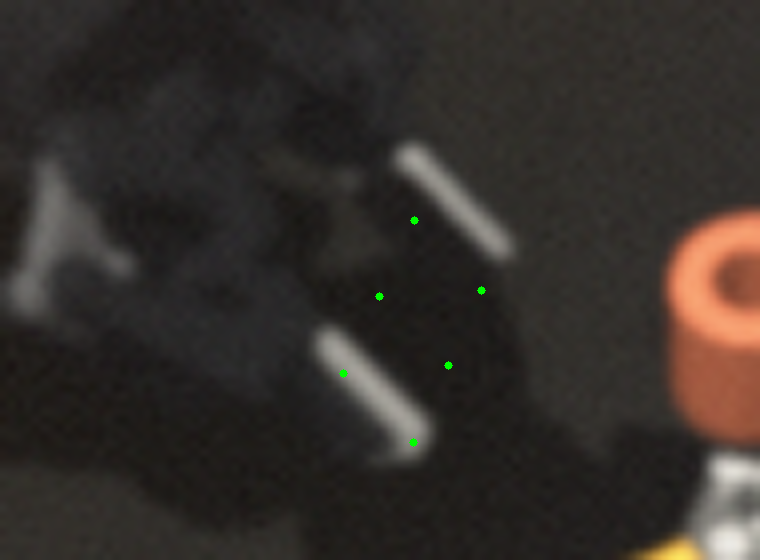

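```bash
cat >> h.py <<'E'
def tri(uvt,uvs):
    f=lambda X:np.concatenate([proj("top",X)[0]-uvt,proj("scene",X)[0]-uvs])
    r=least_squares(f,[.6,.1,.1]); return r.x.round(4),r.fun.round(1)
E
python3 - <<'E'
from h import *
t=lambda u,v:(205+u/8-.5,240+v/8-.5); s=lambda u,v:(230+u/8-.5,120+v/8-.5)
p=np.array([.5314,.1156,.2605]);M=np.array([[-0.778, 0.142, 0.612], [0.117, 0.99, -0.08], [-0.618, 0.009, -0.786]])
X,r=tri(t(442,150),s(466,345)); print(X,r,(M.T@(X-p)).round(4))
# bar end: top zoom3 (356,278) / scene zoom
print(tri((150+355/3-.3,140+277/3-.3),(200+249/2-.2,85+248/2-.2)))
print(tri((265.4,228.2),(328.5,211.5)), tri((269.6,227.7),(324.7,211.3)))
S=[.6703,.0589,-.1451]
for th in (.75,.8,.85): print(th,s2w(S,[-.077*np.sin(th),.04,.07+.077*np.cos(th)]).round(4))
E
```

```text
[0.5511 0.1129 0.2505] [-0.1 -0.2 -0.2  0.1] [-0.0095  0.      0.0201]
(array([0.6203, 0.1086, 0.1184]), array([-0.4, -0.8, -0.9,  0.3]))
(array([0.6298, 0.1144, 0.1025]), array([-0.1, -0.2, -0.2,  0.1])) (array([0.6255, 0.1039, 0.1199]), array([ 0.4,  0.8,  0.8, -0.3]))
0.75 [[0.6241 0.1061 0.1263]]
0.8 [[0.6214 0.1065 0.1236]]
0.85 [[0.6188 0.1068 0.1208]]
```

Emit:
jog_arm:
  motion: "5 1 45 0 120; 10 1 90 0 120; 15 2 130 0 120; 15 2 150 0 120; 15 2 160 0 120; 15 2 160 0 120; 15 2 160 0 120"
  grip_force: 20

```text
time_s: 16.75
tcp_pos: [0.6179, 0.108, 0.1261]
ee_rot: [0.067, 0.943, -0.018, 0.327]
ft_force: [0.3, 0.3, 0.8]
finger_gap: 0.0451
```

```bash
python3 go.py .626 .106 .116
python3 - <<'E'
from h import *
im=eyes.capture("top")[:,:,::-1]; cv2.imwrite("pics/t3.png",cv2.resize(im[180:300,190:340],None,fx=5,fy=5,interpolation=cv2.INTER_CUBIC))
E
python3 go.py .626 .106 .116
```

```text
16.75 [ 0.109  0.159 -0.758  0.002 -0.146  0.203] [0.6179 0.108  0.1261] F [0.3 0.3 0.8] gap 0.0451
[[-0.778, 0.139, 0.613], [0.115, 0.99, -0.079], [-0.618, 0.009, -0.786]]
[0.626 0.106 0.116] -> [-0. -1. 13.] 13.0
16.8 [ 0.109  0.159 -0.758  0.001 -0.145  0.203] [0.6179 0.1081 0.1263] F [-1.3 -0.3  0.5] gap 0.0453
[[-0.778, 0.139, 0.613], [0.115, 0.99, -0.079], [-0.618, 0.009, -0.786]]
[0.626 0.106 0.116] -> [-0. -1. 13.] 13.0
```

View pics/t3.png

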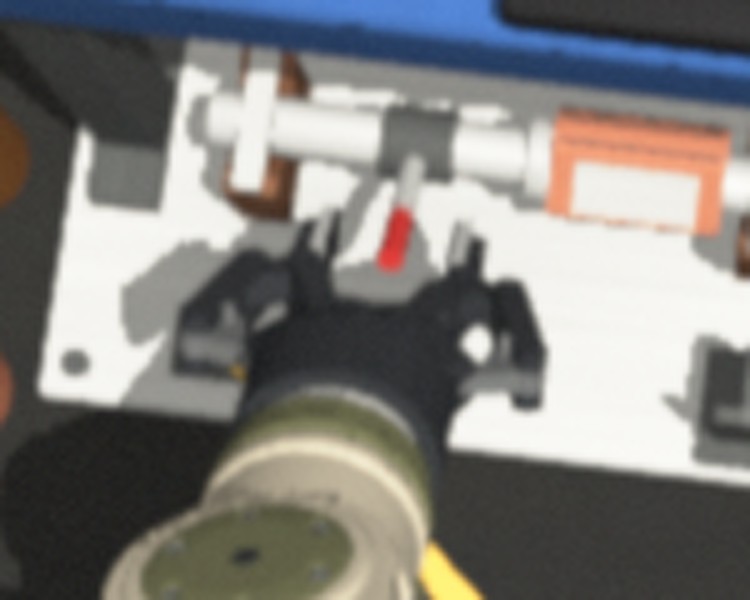

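Emit:
jog_arm:
  motion: "0 0 8 0 120; 0 0 13 0 150; 0 0 13 0 220; 0 0 13 0 240; 0 0 13 0 240; 0 0 13 0 240"
  grip_force: 20

```text
time_s: 17.55
tcp_pos: [0.6255, 0.1071, 0.1145]
ee_rot: [0.067, 0.943, -0.018, 0.326]
ft_force: [2.8, 1.5, -4.5]
finger_gap: 0.0093
```

```bash
cat > arc.py <<'E'
from h import *
from scipy.spatial.transform import Rotation as R
S=np.array([.6703,.0589,-.1451]); s=ctrl.get_state(); M=R.from_quat(s["ee_rot"]).as_matrix(); g=s["tcp_pos"]+.006*M[:,2]
gs=Rz(S[2]).T@(g-[S[0],S[1],0]); d=gs-[0,.04,.07]; r=np.hypot(d[0],d[2]); th=np.arctan2(-d[0],d[2]); print(s["time_s"],"grasp st",gs.round(4),"r",r.round(4),"th",th.round(3),"F",s["ft_force"].round(1),"gap",s["finger_gap"].round(4))
for k in np.arange(np.ceil(th/.1-1e-6)*.1-.1 if 0 else th-.1,-.15,-.1):
    t=Rz(S[2])@np.array([-r*np.sin(k),gs[1],.07+r*np.cos(k)])+[S[0],S[1],0]
    print(round(k,3),(M.T@(t-g)*1000).round(1))
for k in (.05,0,-.05):
    t=Rz(S[2])@np.array([-r*np.sin(k),gs[1],.07+r*np.cos(k)])+[S[0],S[1],0]
    print(round(k,3),(M.T@(t-g)*1000).round(1))
E
python3 arc.py
```

```text
Traceback (most recent call last):
  File "arc.py", line 4, in <module>
    gs=Rz(S[2]).T@(g-[S[0],S[1],0]); d=gs-[0,.04,.07]; r=np.hypot(d[0],d[2]); th=np.arctan2(-d[0],d[2]); print(s["time_s"],"grasp st",gs.round(4),"r",r.round(4),"th",th.round(3),"F",s["ft_force"].round(1),"gap",s["finger_gap"].round(4))
                                                                                                                                                                                                                   ^^^^^^^^^^^^^^^^^^^^^
AttributeError: 'float' object has no attribute 'round'
```

```bash
sed -i 's/s\["finger_gap"\].round(4)/s["finger_gap"]/' arc.py; python3 arc.py
```

```text
17.55 grasp st [-0.0476  0.0413  0.1098] r 0.0621 th 0.875 F [ 2.8  1.5 -4.5] gap 0.009295149173324538
0.775 [-6.1  0.  -1. ]
0.675 [-12.3   0.   -1.4]
0.575 [-18.5   0.   -1.1]
0.475 [-24.7   0.   -0.3]
0.375 [-30.7   0.    1.2]
0.275 [-36.5   0.    3.3]
0.175 [-42.1  -0.    5.9]
0.075 [-47.5  -0.    9.1]
-0.025 [-52.4  -0.1  12.8]
-0.125 [-57.   -0.1  17. ]
0.05 [-48.8  -0.1  10. ]
0 [-51.3  -0.1  11.8]
-0.05 [-53.6  -0.1  13.8]
```

Emit:
jog_arm:
  motion: "-3 0 0 0 240; -6 0 -1 0 240; -12 0 -1 0 240; -18 0 -1 0 240; -24 0 0 0 240; -30 0 1 0 240; -30 0 1 0 240"

```text
time_s: 18.42
tcp_pos: [0.6505, 0.1033, 0.133]
ee_rot: [0.068, 0.943, -0.019, 0.326]
ft_force: [-0.1, 2.3, -2.8]
finger_gap: 0.0095
```

```bash
python3 arc.py
```

```text
18.425 grasp st [-0.0223  0.0411  0.1283] r 0.0624 th 0.365 F [-0.1  2.3 -2.8] gap 0.009482860567074043
0.265 [-5.9 -0.   2.1]
0.165 [-11.5  -0.    4.9]
0.065 [-16.8  -0.1   8.1]
-0.035 [-21.8  -0.1  11.9]
-0.135 [-26.3  -0.1  16.2]
0.05 [-17.5  -0.1   8.7]
0 [-20.   -0.1  10.5]
-0.05 [-22.5  -0.1  12.5]
```

Emit:
jog_arm:
  motion: "-3 0 1 0 240; -6 0 2 0 240; -11 0 5 0 240; -16 0 8 0 240; -20 0 10 0 240; -20 0 10 0 240; -20 0 10 0 240"

```text
time_s: 19.3
tcp_pos: [0.6719, 0.1002, 0.1374]
ee_rot: [0.068, 0.943, -0.019, 0.326]
ft_force: [-0.0, -1.2, -0.3]
finger_gap: 0.0093
```

```bash
python3 arc.py
python3 - <<'E'
from h import *
for c in ("top","scene"):
    im=eyes.capture(c)[:,:,::-1]; cv2.imwrite(f"pics/{c}4.png",im)
    for q in ("bar_grip","flat"):
        print(c,q,[(np.round(d["at"],1).tolist(),round(d["p"],2)) for d in eyes.place_of(q,c)[:2]])
    if c=="top": cv2.imwrite("pics/t4.png",cv2.resize(im[180:300,190:350],None,fx=5,fy=5,interpolation=cv2.INTER_CUBIC))
S=[.6703,.0589,-.1451]
for th in (.1,0,-.1):
  print(th,proj("top",s2w(S,[-.062*np.sin(th),.04,.07+.062*np.cos(th)])).round(1),"flat",proj("top",s2w(S,[-.016*np.sin(th),-.05,.07+.016*np.cos(th)])).round(1))
E
python3 arc.py|head -1
```

```text
19.3 grasp st [-0.0007  0.0411  0.1327] r 0.0627 th 0.011 F [-0.  -1.2 -0.3] gap 0.009305884343135423
-0.089 [-4.8 -0.   4.1]
0.05 [ 2.   0.  -1.5]
0 [-0.5 -0.   0.4]
-0.05 [-3.  -0.   2.4]
top bar_grip [([269.1, 207.3], 0.92)]
top flat [([319.0, 214.5], 0.61)]
scene bar_grip [([350.5, 214.7], 0.53)]
scene flat [([335.5, 262.1], 0.76)]
0.1 [[271.6 204.7]] flat [[318.  212.7]]
0 [[272.  201.6]] flat [[318.1 211.9]]
-0.1 [[272.5 198.5]] flat [[318.2 211.2]]
19.6 grasp st [-0.0009  0.0411  0.1327] r 0.0627 th 0.015 F [ 0.7 -1.6 -0.5] gap 0.00878922654490477
```

View pics/t4.png

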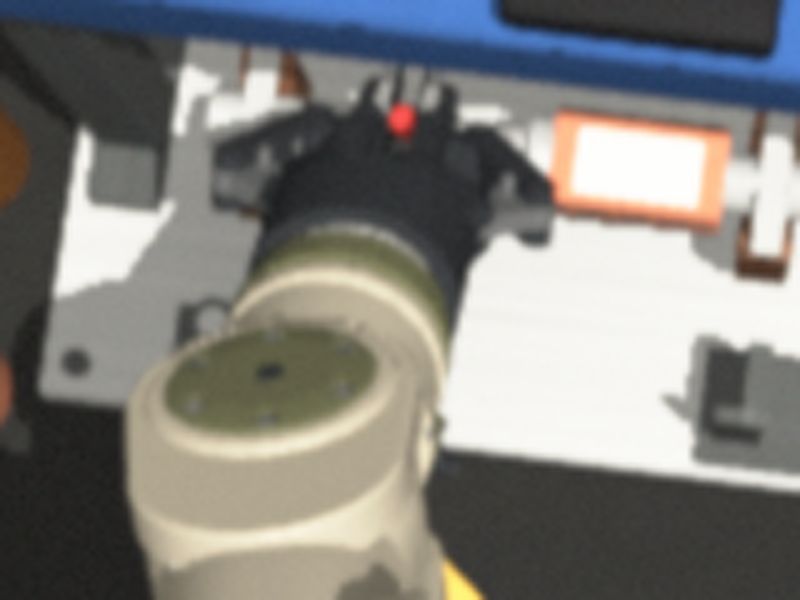

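Run:
```python
from h import *
S=[.6703,.0589,-.1451]
o=cv2.resize(cv2.imread("pics/top4.png")[175:255,235:365],None,fx=6,fy=6,interpolation=cv2.INTER_CUBIC)
def L(P,col):
    u=(proj("top",s2w(S,P))-[235,175]+.5)*6-.5; cv2.polylines(o,[np.round(u*8).astype(int)],False,col,1,cv2.LINE_AA,3)
C=INF["top"]["camera_from_world"]; cam=-C[:3,:3].T@C[:3,3]; cs=Rz(S[2]).T@(cam-[S[0],S[1],0])
# silhouette of cylinder r around axis: tangent angles
def sil(r,y0,y1,col):
    d=np.array([cs[0],cs[2]-.07]); D=np.hypot(*d); a=np.arctan2(d[1],d[0]); b=np.arccos(r/D)
    for k in (a+b,a-b): L([[r*np.cos(k),y0,.07+r*np.sin(k)],[r*np.cos(k),y1,.07+r*np.sin(k)]],col)
sil(.022,-.005,-.095,(255,255,0))
th=0
m=lambda x,y,z:[x*np.cos(th)-z*np.sin(th),y,.07+x*np.sin(th)+z*np.cos(th)]
L([m(-.014,-.015,.016),m(.014,-.015,.016),m(.014,-.085,.016),m(-.014,-.085,.016),m(-.014,-.015,.016)],(0,0,0))
k=np.linspace(0,6.3,30)
L([m(.005*np.cos(t),.04+.005*np.sin(t),.077) for t in k],(0,255,0))
print(cs.round(3))
cv2.imwrite("pics/t5.png",o)
```

```text
[-0.248 -0.076  1.305]
```

View pics/t5.png

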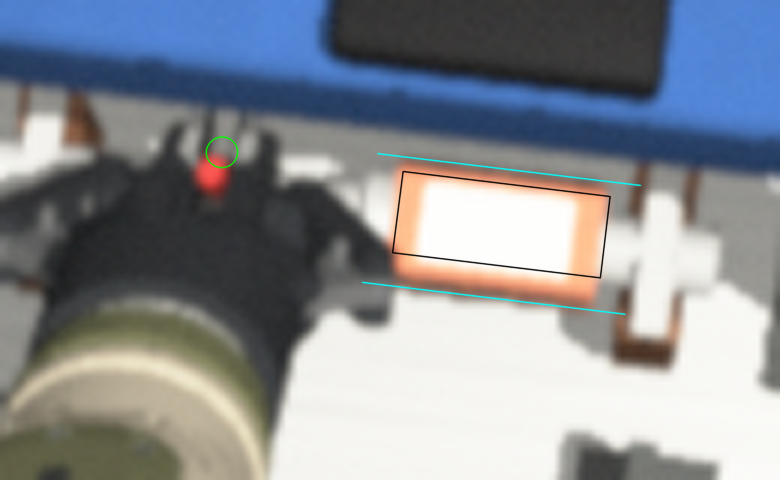

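Run:
```python
from h import *
im=cv2.imread("pics/top4.png"); im0=cv2.imread("pics/top0.png")
S=[.6703,.0589,-.1451]
for name,I,y in (("now flat",im,-.05),("now end",im,-.078),("now end2",im,-.022)):
    xs=np.arange(-.036,.037,.002)
    uv=proj("top",s2w(S,np.column_stack([xs,0*xs+y,0*xs+.07]))).astype(np.float32)
    v=cv2.remap(I,uv[:,0][None],uv[:,1][None],cv2.INTER_CUBIC)[0]
    print(name); print([(int(round(x*1000)),*map(int,c[::-1])) for x,c in zip(xs,v)])
R0=im[:,:,2].astype(int)-im[:,:,1]; 
ys,xs=np.where(R0[195:215,255:285]>80); w=R0[195:215,255:285][ys,xs]; print("red centroid",(xs*w).sum()/w.sum()+255,(ys*w).sum()/w.sum()+195, xs.min()+255,xs.max()+255,ys.min()+195,ys.max()+195)
for th in (.15,.1,.05,0,-.05):
    print(th,proj("top",s2w(S,[-.077*np.sin(th),.0413,.07+.077*np.cos(th)])).round(1),proj("top",s2w(S,[-.07*np.sin(th),.0413,.07+.07*np.cos(th)])).round(1))
```

```text
now flat
[(-36, 245, 245, 241), (-34, 245, 244, 240), (-32, 244, 243, 239), (-30, 244, 244, 240), (-28, 243, 243, 239), (-26, 236, 235, 230), (-24, 205, 197, 189), (-22, 152, 132, 122), (-20, 142, 104, 87), (-18, 205, 129, 101), (-16, 246, 168, 129), (-14, 253, 213, 177), (-12, 254, 244, 231), (-10, 254, 253, 251), (-8, 254, 254, 253), (-6, 254, 254, 253), (-4, 254, 254, 253), (-2, 254, 254, 253), (0, 254, 254, 253), (2, 254, 254, 253), (4, 254, 254, 253), (6, 254, 254, 253), (8, 254, 254, 253), (10, 254, 254, 252), (12, 254, 253, 250), (14, 253, 244, 232), (16, 251, 213, 180), (18, 234, 156, 122), (20, 178, 120, 98), (22, 137, 119, 110), (24, 137, 135, 130), (26, 143, 143, 137), (28, 142, 140, 136), (30, 116, 118, 123), (32, 74, 84, 105), (34, 45, 65, 98), (36, 39, 62, 99)]
now end
[(-36, 240, 238, 234), (-34, 207, 206, 200), (-32, 164, 164, 158), (-30, 147, 146, 142), (-28, 145, 144, 139), (-26, 141, 137, 132), (-24, 140, 123, 114), (-22, 147, 108, 94), (-20, 165, 110, 90), (-18, 213, 135, 105), (-16, 248, 167, 126), (-14, 254, 185, 139), (-12, 254, 193, 145), (-10, 254, 190, 141),
[... 803 characters left out ...]
08), (-6, 254, 233, 211), (-4, 254, 233, 211), (-2, 254, 234, 212), (0, 254, 233, 209), (2, 254, 231, 206), (4, 254, 227, 202), (6, 254, 227, 203), (8, 254, 229, 206), (10, 254, 230, 205), (12, 254, 228, 201), (14, 253, 214, 181), (16, 253, 189, 151), (18, 238, 155, 119), (20, 175, 117, 96), (22, 131, 110, 102), (24, 133, 130, 126), (26, 142, 141, 138), (28, 136, 137, 134), (30, 111, 115, 121), (32, 73, 85, 106), (34, 43, 63, 96), (36, 38, 62, 99)]
red centroid 269.8952815829528 203.36499238964993 268 272 201 206
0.15 [[270.1 205.7]] [[270.4 206. ]]
0.1 [[270.3 203.7]] [[270.6 204.2]]
0.05 [[270.6 201.8]] [[270.8 202.4]]
0 [[270.8 199.8]] [[271.1 200.6]]
-0.05 [[271.1 197.9]] [[271.3 198.8]]
```

Emit:
jog_arm:
  motion: "-2 0 1.5 0 240; -4 0 3 0 240; -4 0 3 0 240; -4 0 3 0 240"

```text
time_s: 20.1
tcp_pos: [0.6765, 0.0995, 0.1373]
ee_rot: [0.067, 0.943, -0.019, 0.326]
ft_force: [-2.0, -2.2, 2.6]
finger_gap: 0.0095
```

```bash
cat > meas.py <<'E'
from h import *
import sys
n=sys.argv[1]
im=np.ascontiguousarray(eyes.capture("top")[:,:,::-1]); cv2.imwrite(f"pics/{n}.png",im)
S=[.6703,.0589,-.1451]
def prof(y,z,ch):
    xs=np.arange(-.036,.037,.0005)
    uv=proj("top",s2w(S,np.column_stack([xs,0*xs+y,0*xs+z]))).astype(np.float32)
    return xs,cv2.remap(im,uv[:,0][None],uv[:,1][None],cv2.INTER_CUBIC)[0].astype(float)
for y in (-.04,-.05,-.06):
    xs,v=prof(y,.086,0); b=v[:,0]>190   # blue: flat white vs copper
    k=(xs>-.02)&(xs<.022)&b; print("flat plane edges",y,xs[k].min()*1e3,xs[k].max()*1e3,"centre",(xs[k].min()+xs[k].max())*500)
D=im[:,:,2].astype(int)-im[:,:,1]
sub=D[190:235,255:285]; ys,xs=np.where(sub>70); w=sub[ys,xs]; print("red c",((xs*w).sum()/w.sum()+255).round(2),((ys*w).sum()/w.sum()+190).round(2),"rows",ys.min()+190,ys.max()+190)
for r in range(194,212): print(r,sub[r-190,10:20].tolist())
E
python3 arc.py|head -1;python3 meas.py m1
```

```text
20.1 grasp st [0.004  0.0411 0.1326] r 0.0627 th -0.064 F [-2.  -2.2  2.6] gap 0.009461247427899182
flat plane edges -0.04 -14.999999999999979 13.000000000000046 centre -0.9999999999999662
flat plane edges -0.05 -15.499999999999979 13.000000000000046 centre -1.2499999999999665
flat plane edges -0.06 -14.999999999999979 12.500000000000046 centre -1.2499999999999665
red c 270.18 200.84 rows 198 204
194 [-1, 0, -1, 0, -2, -1, 1, -1, 0, -2]
195 [1, 1, 0, 0, 0, 0, 1, 0, 0, -1]
196 [0, 1, 0, -1, 0, 1, 2, 2, 1, 1]
197 [0, 1, 1, 4, 24, 32, 23, 12, 2, 2]
198 [0, 1, 2, 20, 85, 108, 92, 56, 18, 2]
199 [-1, 0, 4, 51, 140, 156, 146, 115, 42, 4]
200 [-2, 0, 13, 84, 159, 165, 163, 142, 62, 7]
201 [-3, 1, 25, 101, 161, 165, 164, 126, 55, 9]
202 [-2, 2, 25, 95, 157, 163, 155, 105, 39, 5]
203 [0, 1, 12, 67, 125, 143, 119, 77, 26, 1]
204 [-3, -1, 1, 29, 69, 89, 79, 47, 10, 1]
205 [-3, -3, 0, 8, 25, 48, 51, 30, 4, 0]
206 [-3, 0, 1, 2, 10, 22, 26, 13, 3, -1]
207 [-1, -1, -1, -1, 1, 3, 6, 4, -2, -1]
208 [-2, -2, -2, -1, 0, 0, -1, 0, -2, -1]
209 [-2, -2, -2, -3, -2, -2, -2, -2, -1, -1]
210 [-1, 0, -1, -2, -2, -1, -1, -3, -1, -3]
211 [-1, -1, -2, -2, -2, 0, -2, -2, -1, -1]
```

Emit:
jog_arm:
  motion: "0 0 0 0 200; 0 0 0 0 150; 0 0 0 0 120; 0 0 0 0 120; 0 0 -20 0 120; 0 0 -60 0 120; 0 0 -110 0 120; 0 0 -160 0 120; 0 0 -200 0 120; 0 0 -200 0 120"

```text
time_s: 21.4
tcp_pos: [0.5542, 0.1162, 0.2987]
ee_rot: [0.067, 0.942, -0.018, 0.329]
ft_force: [0.9, -0.1, -0.4]
finger_gap: 0.0453
```

```bash
python3 arc.py|head -1;python3 meas.py m2
python3 - <<'E'
import cv2
a=cv2.imread("pics/m2.png")[175:335,195:365]; cv2.imwrite("pics/m2z.png",cv2.resize(a,None,fx=3.7,fy=3.7,interpolation=cv2.INTER_CUBIC))
E
```

```text
21.4 grasp st [-0.1194  0.04    0.294 ] r 0.2538 th 0.49 F [ 0.9 -0.1 -0.4] gap 0.04529529593694858
flat plane edges -0.04 -14.999999999999979 13.000000000000046 centre -0.9999999999999662
flat plane edges -0.05 -15.499999999999979 13.000000000000046 centre -1.2499999999999665
flat plane edges -0.06 -14.999999999999979 12.500000000000046 centre -1.2499999999999665
red c 270.75 201.4 rows 198 205
194 [0, 0, 0, 0, 0, 0, 0, -1, -1, -2]
195 [2, 1, 1, 0, 1, 0, 1, 0, 1, 1]
196 [2, 1, 1, 1, 1, 0, 1, 1, 1, 1]
197 [2, 0, 1, 4, 14, 21, 20, 11, 4, 0]
198 [0, 2, 3, 15, 54, 88, 87, 58, 19, 3]
199 [1, 1, 5, 35, 101, 143, 144, 118, 61, 13]
200 [2, 4, 19, 77, 137, 162, 163, 150, 106, 27]
201 [1, 3, 31, 110, 157, 166, 166, 161, 130, 38]
202 [0, 2, 26, 99, 155, 164, 164, 163, 133, 52]
203 [1, 0, 10, 61, 123, 154, 157, 151, 116, 58]
204 [2, 0, 1, 20, 69, 104, 116, 110, 87, 50]
205 [1, 0, -1, 5, 28, 58, 74, 73, 57, 30]
206 [1, -1, -1, -1, 7, 23, 32, 35, 25, 8]
207 [1, 0, -1, -2, 1, 3, 6, 7, 5, 2]
208 [2, 0, -1, -2, -3, -1, -1, 0, 2, 1]
209 [2, 0, -1, -1, -2, -1, -1, 0, -1, 0]
210 [2, 0, -1, -1, -2, -1, -2, -1, -1, 0]
211 [2, 1, -1, -1, 0, -2, -1, 0, -2, -1]
```

View pics/m2z.png

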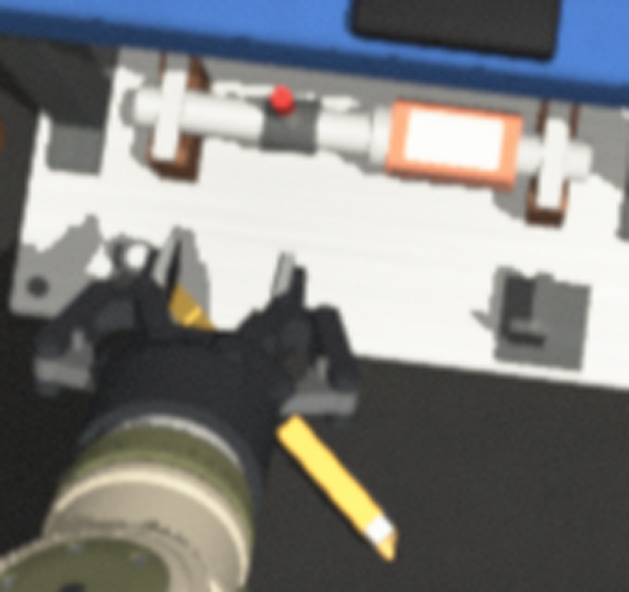

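Run:
```python
from h import *
im=cv2.imread("pics/m2.png").astype(float)
S=np.array([.6703,.0589,-.1451])
for y in (.04,.05,.075,.012):
    xs=np.arange(-.032,.026,.002)
    uv=proj("top",s2w(S,np.column_stack([xs,0*xs+y,0*xs+.07]))).astype(np.float32)
    v=cv2.remap(im,uv[:,0][None],uv[:,1][None],cv2.INTER_CUBIC)[0]
    print(y,[(int(round(x*1000)),int(c[1])) for x,c in zip(xs,v)])
D=im[:,:,2]-im[:,:,1]; sub=np.clip(D[190:215,260:282],0,170)/165
print("obs centroid",(sub.sum(0)*np.arange(260,282)).sum()/sub.sum(),(sub.sum(1)*np.arange(190,215)).sum()/sub.sum(),sub.sum())
for dx in (0,-.001):
  for th in (-.05,0,.05,.1):
    k=np.linspace(0,6.283,40)
    pts=[]
    for r in (.049,.077):
        for t in k:
            x,z=.005*np.cos(t),r; pts.append([dx+x*np.cos(th)-z*np.sin(th),.04+.005*np.sin(t),.07+x*np.sin(th)+z*np.cos(th)])
    h=cv2.convexHull(proj("top",s2w(S,pts)).astype(np.float32)); m=cv2.moments(h); print(dx,th,m["m10"]/m["m00"],m["m01"]/m["m00"],m["m00"],h[:,0].min(0),h[:,0].max(0))
```

```text
0.04 [(-32, 237), (-30, 237), (-28, 237), (-26, 237), (-24, 238), (-22, 239), (-20, 239), (-18, 226), (-16, 173), (-14, 106), (-12, 88), (-10, 96), (-8, 103), (-6, 109), (-4, 112), (-2, 120), (0, 126), (2, 129), (4, 126), (6, 111), (8, 97), (10, 86), (12, 90), (14, 126), (16, 162), (18, 160), (20, 144), (22, 139), (24, 140)]
0.05 [(-32, 237), (-30, 238), (-28, 238), (-26, 237), (-24, 237), (-22, 240), (-20, 237), (-18, 207), (-16, 138), (-14, 91), (-12, 84), (-10, 95), (-8, 103), (-6, 107), (-4, 112), (-2, 114), (0, 107), (2, 87), (4, 64), (6, 47), (8, 52), (10, 68), (12, 79), (14, 79), (16, 80), (18, 91), (20, 116), (22, 134), (24, 139)]
0.075 [(-32, 237), (-30, 238), (-28, 238), (-26, 237), (-24, 238), (-22, 239), (-20, 240), (-18, 240), (-16, 229), (-14, 192), (-12, 159), (-10, 180), (-8, 209), (-6, 226), (-4, 235), (-2, 241), (0, 244), (2, 245), (4, 240), (6, 232), (8, 217), (10, 185), (12, 170), (14, 203), (16, 232), (18, 224), (20, 183), (22, 144), (24, 138)]
0.012 [(-32, 239), (-30, 239), (-28, 239), (-26, 238), (-24, 238), (-22, 240), (-20, 240), (-18, 230), (-16, 195), (-14,
[... 442 characters left out ...]
8663 [268.88635 197.33383] [275.07343 205.52168]
0 0.05 271.773838839068 203.0090407866959 34.35131112928502 [268.6222  199.26897] [274.90863 206.76797]
0 0.1 271.55909873248453 204.61953781389735 31.410446629859507 [268.3663  201.22998] [274.74817 208.01811]
-0.001 -0.05 272.1471159692482 200.34324433173168 40.73804008192383 [269.08792 195.9359 ] [275.17444 204.77899]
-0.001 0 271.9257728111045 201.91636638340103 37.501796750118956 [268.81622 197.84016] [275.00574 206.01823]
-0.001 0.05 271.7049389809908 203.51088969604916 34.31183225964196 [268.552   199.77591] [274.8409  207.26476]
-0.001 0.1 271.48993443509016 205.12188607078 31.378513468662277 [268.29605 201.73744] [274.68042 208.51505]
```

```bash
cat > gate.py <<'E'
from h import *
from sim import *
S=np.array([.6703,.0589,-.1451]); D=.150; W=.014
def tcp_st(a,back=0,z=.065):
    n=np.array([-np.cos(a),np.sin(a)]); c=np.array([-.085,.11])+D*np.array([-np.sin(a),-np.cos(a)])+.008*n
    return np.array([*(c-[.0241,-W]+back*n),z])
def world(p): return s2w(S,p)[0]
if __name__=="__main__":
    s=ctrl.get_state(); q=s["qpos"]; M=R.from_quat(s["ee_rot"]).as_matrix(); p=s["tcp_pos"]; print(s["time_s"],p.round(4),"F",s["ft_force"].round(1),"gap",round(s["finger_gap"],4))
    import sys
    for a in sys.argv[1:]:
        a,b,z=(list(map(float,a.split(",")))+[0,.065])[:3] if "," in a else (float(a),0,.065)
        t=world(tcp_st(a,b,z)); k=ik(q,t,M,.55); print(a,b,t.round(4),"shift",(M.T@(t-p)*1000).round(1),"q",k.round(2),"err",np.linalg.norm(pose(k)[0]-t).round(4))
E
python3 - <<'E'
s=open('gate.py').read()
s=s.replace('a,b,z=(list(map(float,a.split(",")))+[0,.065])[:3] if "," in a else (float(a),0,.065)','v=[float(x) for x in a.split(",")]; a,b,z=v+[0,.065][len(v)-1:]')
open('gate.py','w').write(s)
E
python3 gate.py .72,.04,.25 .72,.04,.065 .72 .4 .1 0
```

```text
21.45 [0.5542 0.1158 0.2964] F [-0.7 -0.1 -0.1] gap 0.0455
0.72 0.04 [0.435  0.1366 0.25  ] shift [123.7   3.6 -38.5] q [ 0.27 -0.34 -0.83  0.45 -0.24  0.34] err 0.0
0.72 0.04 [0.435  0.1366 0.065 ] shift [238.4   1.7 106.7] q [ 0.31  0.02 -1.03 -0.05 -0.27  0.38] err 0.0337
0.72 0 [0.4609 0.1062 0.065 ] shift [214.7 -24.8 125. ] q [ 0.19  0.03 -1.03 -0.1  -0.2   0.28] err 0.0309
0.4 0 [0.4957 0.0733 0.065 ] shift [184.  -52.6 148.9] q [ 0.06  0.07 -1.03 -0.16 -0.12  0.17] err 0.0208
0.1 0 [0.5361 0.0538 0.065 ] shift [150.4 -66.3 175.3] q [-0.01  0.13 -1.03 -0.25 -0.07  0.11] err 0.0021
0.0 0 [0.5507 0.0501 0.065 ] shift [138.6 -67.9 184.5] q [-0.02  0.15 -1.01 -0.26 -0.06  0.1 ] err 0.0
```

```bash
cat > c.py <<'E'
from gate import *
s=ctrl.get_state(); q=s["qpos"]; p,M=pose(q)
t=world(tcp_st(.72,.05,.17)); print("shift",(M.T@(t-p)*1000).round())
q=ik(q,t,M,.55); print(q.round(3),pose(q)[0].round(3))
for i in range(5):
    p,M=pose(q); d=M.T@np.array([-.5,0,-.85])*600
    q=call(q,d,2,.55); p,M=pose(q); print(d.round(),q.round(3),p.round(3),M[:,2].round(3))
E
python3 c.py
```

```text
shift [179.   9.  20.]
[ 0.305 -0.241 -0.985  0.204 -0.262  0.363] [0.428 0.144 0.17 ]
[549. -47. 216.] [ 0.468 -0.093 -1.03   0.114 -0.364  0.524] [0.398 0.181 0.107] [ 0.575 -0.108 -0.811]
[539. -39. 241.] [ 0.667  0.137 -1.03   0.017 -0.467  0.742] [0.364 0.231 0.034] [ 0.543 -0.145 -0.827]
[531. -28. 259.] [ 0.859  0.429 -1.03  -0.139 -0.539  0.967] [ 0.314  0.27  -0.061] [ 0.528 -0.174 -0.831]
[528. -20. 266.] [ 1.028  0.754 -1.03  -0.352 -0.575  1.167] [ 0.253  0.284 -0.169] [ 0.526 -0.182 -0.831]
[528. -18. 266.] [ 1.198  1.063 -0.961 -0.48  -0.589  1.37 ] [ 0.189  0.284 -0.277] [ 0.526 -0.182 -0.831]
```

```bash
cat > c.py <<'E'
from gate import *
s=ctrl.get_state(); q00=s["qpos"]; p0,M0=pose(q00)
for zz,dirn in ((.17,[-.95,-.3,0]),(.17,[-.9,-.3,.3]),(.25,[-.95,-.3,0]),(.25,[-.9,-.3,-.3]),(.12,[-.9,-.3,.3])):
    t=world(tcp_st(.72,.05,zz)); print(zz,dirn,"shift",(M0.T@(t-p0)*1000).round())
    q=ik(q00,t,M0,.55); 
    for i in range(6):
        p,M=pose(q); d=M.T@np.array(dirn)*600
        q=call(q,d,2,.55); p,M=pose(q); print(d.round(),q.round(3),p.round(3),M[:,2].round(3))
E
python3 c.py
```

```text
0.17 [-0.95, -0.3, 0] shift [179.   9.  20.]
[ 422. -257. -337.] [ 0.36  -0.549 -1.03   0.506 -0.296  0.417] [0.319 0.12  0.198] [ 0.596 -0.087 -0.798]
[ 429. -261. -324.] [ 0.535 -0.86  -1.03   0.877 -0.39   0.577] [0.2   0.09  0.215] [ 0.592 -0.091 -0.801]
[ 430. -263. -321.] [ 1.623 -0.615 -0.951  1.386 -0.627  1.82 ] [0.079 0.055 0.215] [ 0.592 -0.091 -0.801]
[ 430. -263. -321.] [ 2.54  -0.187 -0.801  1.549 -0.263  2.768] [-0.041  0.018  0.215] [ 0.592 -0.091 -0.801]
[ 430. -263. -321.] [ 2.76   0.046 -0.598  1.557 -0.111  2.952] [-0.149  0.006  0.215] [ 0.584 -0.116 -0.803]
[ 432. -271. -312.] [ 2.76   0.218 -0.391  1.591 -0.075  2.952] [-0.241  0.033  0.215] [ 0.573 -0.15  -0.806]
0.17 [-0.9, -0.3, 0.3] shift [179.   9.  20.]
[ 287. -251. -459.] [ 0.301 -0.614 -1.03   0.536 -0.26   0.36 ] [0.316 0.108 0.211] [ 0.612 -0.079 -0.787]
[ 289. -252. -458.] [ 0.535 -0.86  -0.957  0.936 -0.405  0.572] [0.205 0.089 0.249] [ 0.606 -0.098 -0.789]
[ 290. -261. -452.] [ 1.533 -0.668 -0.793  1.541 -0.655  1.715] [0.09  0.055 0.287] [ 0.606 -0.098 -0.789]
[ 290. -261. -452.] [ 2.491 -0.293 -0
[... 1683 characters left out ...]
99]
0.12 [-0.9, -0.3, 0.3] shift [210.   9.  59.]
[ 293. -255. -453.] [ 0.361 -0.491 -1.03   0.456 -0.298  0.42 ] [0.333 0.125 0.189] [ 0.59  -0.091 -0.802]
[ 300. -259. -447.] [ 0.411 -0.854 -1.005  0.858 -0.325  0.464] [0.22  0.087 0.228] [ 0.59  -0.091 -0.802]
[ 300. -259. -447.] [ 1.305 -0.761 -0.853  1.395 -0.636  1.425] [0.103 0.061 0.266] [ 0.59  -0.091 -0.802]
[ 300. -259. -447.] [ 2.408 -0.336 -0.664  1.8   -0.334  2.652] [-0.01   0.023  0.303] [ 0.59  -0.091 -0.802]
[ 300. -259. -447.] [ 2.76  -0.106 -0.419  1.886 -0.124  2.952] [-0.118 -0.002  0.341] [ 0.587 -0.102 -0.803]
[ 301. -264. -443.] [ 2.76   0.058 -0.167  1.974 -0.089  2.952] [-0.205  0.022  0.378] [ 0.576 -0.135 -0.806]
```

```bash
cat > c.py <<'E'
import gate
from gate import *
s=ctrl.get_state(); q=s["qpos"]; p,M=pose(q)
for z in (.07,.08,.085):
  for D in (.07,.10,.125,.15):
    gate.D=D
    print(z,D,[(a,round(float(np.linalg.norm(pose(ik(np.array([.2,.1,-1,0,-.2,.3]),world(tcp_st(a,0,z)),M,.55))[0]-world(tcp_st(a,0,z))))*1000,1)) for a in (.72,.6,.5,.4,.3,.2,.1)])
E
python3 c.py
```

```text
0.07 0.07 [(0.72, 0.0), (0.6, 0.0), (0.5, 0.0), (0.4, 0.0), (0.3, 0.0), (0.2, 0.0), (0.1, 0.0)]
0.07 0.1 [(0.72, 2.4), (0.6, 1.2), (0.5, 0.0), (0.4, 0.0), (0.3, 0.0), (0.2, 0.0), (0.1, 0.0)]
0.07 0.125 [(0.72, 15.9), (0.6, 14.2), (0.5, 11.7), (0.4, 8.3), (0.3, 4.2), (0.2, 0.0), (0.1, 0.0)]
0.07 0.15 [(0.72, 29.1), (0.6, 26.7), (0.5, 23.4), (0.4, 19.0), (0.3, 13.7), (0.2, 7.5), (0.1, 0.5)]
0.08 0.07 [(0.72, 0.0), (0.6, 0.0), (0.5, 0.0), (0.4, 0.0), (0.3, 0.0), (0.2, 0.0), (0.1, 0.0)]
0.08 0.1 [(0.72, 0.0), (0.6, 0.0), (0.5, 0.0), (0.4, 0.0), (0.3, 0.0), (0.2, 0.0), (0.1, 0.0)]
0.08 0.125 [(0.72, 12.4), (0.6, 10.7), (0.5, 8.3), (0.4, 5.0), (0.3, 0.9), (0.2, 0.0), (0.1, 0.0)]
0.08 0.15 [(0.72, 25.3), (0.6, 23.0), (0.5, 19.8), (0.4, 15.5), (0.3, 10.2), (0.2, 4.1), (0.1, 0.0)]
0.085 0.07 [(0.72, 0.0), (0.6, 0.0), (0.5, 0.0), (0.4, 0.0), (0.3, 0.0), (0.2, 0.0), (0.1, 0.0)]
0.085 0.1 [(0.72, 0.0), (0.6, 0.0), (0.5, 0.0), (0.4, 0.0), (0.3, 0.0), (0.2, 0.0), (0.1, 0.0)]
0.085 0.125 [(0.72, 10.6), (0.6, 8.9), (0.5, 6.5), (0.4, 3.2), (0.3, 0.0), (0.2, 0.0), (0.1, 0.0)]
0.085 0.15 [(0.72, 23.4), (0.6, 21.1), (0.5, 17.9), (0.4, 13.6), (0.3, 8.4), (0.2, 2.4), (0.1, 0.0)]
```

Emit:
jog_arm:
  motion: "40 20 0 0 200; 80 40 0 0 255; 121 45 28 0 255; 145 44 60 0 255; 170 44 90 0 255; 195 43 122 0 255; 195 43 122 0 255; 195 43 122 0 255"

```text
time_s: 22.45
tcp_pos: [0.483, 0.1708, 0.0786]
ee_rot: [0.067, 0.943, -0.019, 0.326]
ft_force: [0.7, -0.9, 0.7]
finger_gap: -0.0002
```

```bash
python3 - <<'E'
from h import *
im=eyes.capture("top")[:,:,::-1]; cv2.imwrite("pics/t6.png",cv2.resize(im[180:340,180:360],None,fx=4,fy=4,interpolation=cv2.INTER_CUBIC))
im=eyes.capture("scene")[:,:,::-1]; cv2.imwrite("pics/s6.png",cv2.resize(im[120:270,200:380],None,fx=4,fy=4,interpolation=cv2.INTER_CUBIC))
E
GD=.09 python3 gate.py .72,.01,.08 .72,0,.08 .6,0,.08 .5,0,.08 .4,0,.08
```

```text
22.55 [0.4842 0.1713 0.0805] F [-0.8  0.3 -0.2] gap -0.0001
0.72 0.01 [0.5001 0.1527 0.08  ] shift [-14.2 -16.2  11.6] q [ 0.27  0.09 -1.01 -0.16 -0.24  0.33] err 0.0
0.72 0.0 [0.5066 0.1451 0.08  ] shift [-20.1 -22.8  16.2] q [ 0.24  0.1  -1.   -0.16 -0.23  0.31] err 0.0
0.6 0.0 [0.5134 0.1366 0.08  ] shift [-26.4 -30.2  21. ] q [ 0.22  0.1  -1.   -0.17 -0.21  0.29] err 0.0
0.5 0.0 [0.5198 0.1303 0.08  ] shift [-32.1 -35.7  25.4] q [ 0.2   0.11 -1.   -0.17 -0.2   0.27] err 0.0
0.4 0.0 [0.5268 0.1246 0.08  ] shift [-38.2 -40.3  30.2] q [ 0.18  0.11 -0.99 -0.17 -0.19  0.26] err 0.0
```

View pics/t6.png

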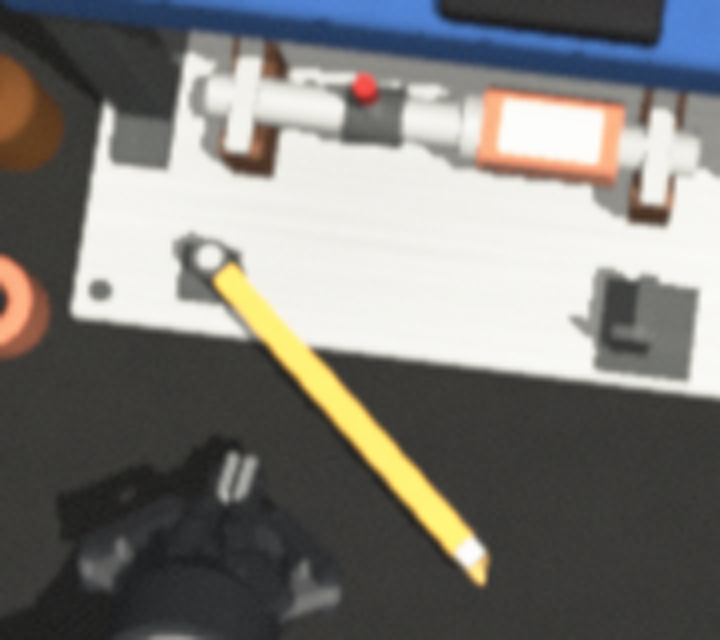

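View pics/s6.png

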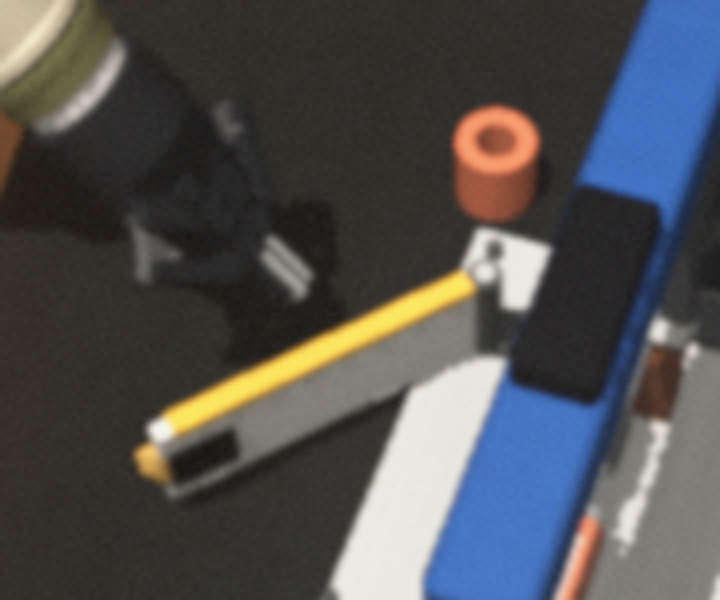

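Emit:
jog_arm:
  motion: "-7 -8 6 0 255; -14 -16 12 0 255; -17 -20 14 0 255; -20 -23 16 0 255; -23 -26 18 0 255; -26 -30 21 0 255; -29 -33 23 0 255; -32 -36 25 0 255; -35 -38 28 0 255; -38 -40 30 0 255"

```text
time_s: 23.8
tcp_pos: [0.5251, 0.1243, 0.0779]
ee_rot: [0.067, 0.943, -0.019, 0.326]
ft_force: [-0.8, 0.5, -0.4]
finger_gap: 0.0001
```

```bash
python3 - <<'E'
from h import *
im=eyes.capture("top")[:,:,::-1]; cv2.imwrite("pics/t7.png",cv2.resize(im[180:340,180:360],None,fx=4,fy=4,interpolation=cv2.INTER_CUBIC))
E
GD=.09 python3 gate.py .4,0,.08 .35,0,.08 .3,0,.08 .25,0,.08 .2,0,.08 .15,0,.08
```

```text
23.85 [0.5257 0.1241 0.0782] F [ 0.9 -0.1 -0.4] gap -0.0003
0.4 0.0 [0.5268 0.1246 0.08  ] shift [-1.9  0.6 -0.8] q [ 0.18  0.11 -0.98 -0.17 -0.19  0.26] err 0.0
0.35 0.0 [0.5305 0.122  0.08  ] shift [-5.1 -1.4  1.6] q [ 0.17  0.12 -0.98 -0.17 -0.18  0.25] err 0.0
0.3 0.0 [0.5343 0.1196 0.08  ] shift [-8.3 -3.3  4.2] q [ 0.16  0.12 -0.97 -0.17 -0.18  0.25] err 0.0
0.25 0.0 [0.5383 0.1174 0.08  ] shift [-11.7  -4.9   6.8] q [ 0.16  0.13 -0.97 -0.17 -0.17  0.24] err 0.0
0.2 0.0 [0.5423 0.1154 0.08  ] shift [-15.1  -6.3   9.4] q [ 0.15  0.13 -0.96 -0.17 -0.17  0.24] err 0.0
0.15 0.0 [0.5464 0.1136 0.08  ] shift [-18.5  -7.5  12.1] q [ 0.14  0.14 -0.96 -0.17 -0.17  0.23] err 0.0
```

View pics/t7.png

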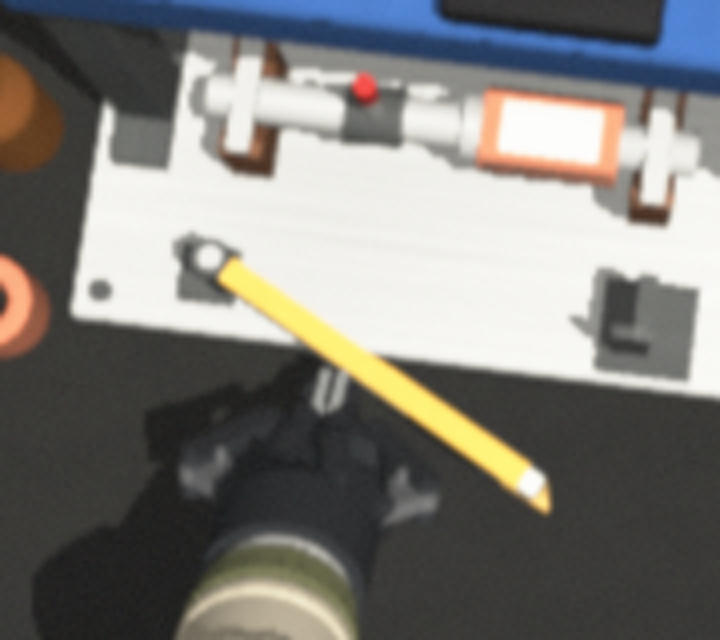

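Emit:
jog_arm:
  motion: "-3 -0.5 0 0 255; -5 -1 2 0 255; -8 -3 4 0 255; -10 -4 5.5 0 255; -12 -5 7 0 255; -14 -6 8 0 255; -17 -7 11 0 255; -18.5 -7.5 12 0 255; -18.5 -7.5 12 0 255"

```text
time_s: 24.98
tcp_pos: [0.5462, 0.1139, 0.0801]
ee_rot: [0.067, 0.943, -0.018, 0.326]
ft_force: [0.6, 0.5, 0.1]
finger_gap: -0.0002
```

```bash
python3 - <<'E'
from h import *
im=eyes.capture("top")[:,:,::-1]; cv2.imwrite("pics/top8.png",im); cv2.imwrite("pics/t8.png",cv2.resize(im[180:340,180:360],None,fx=4,fy=4,interpolation=cv2.INTER_CUBIC))
E
GD=.14 python3 gate.py .3,.03,.07 .2,.02,.07 .2,0,.07 .1 0
```

```text
25.025 [0.546  0.1139 0.0801] F [-1.   0.2  0.9] gap -0.0
0.3 0.03 [0.4857 0.0874 0.07  ] shift [ 50.1 -34.8 -26.9] q [ 0.11  0.05 -1.03 -0.13 -0.15  0.21] err 0.0204
0.2 0.02 [0.5066 0.0751 0.07  ] shift [ 32.4 -44.  -13.2] q [ 0.06  0.08 -1.03 -0.18 -0.12  0.16] err 0.0122
0.2 0.0 [0.5254 0.0683 0.07  ] shift [ 17.  -48.1  -1.1] q [ 0.03  0.11 -1.03 -0.22 -0.1   0.14] err 0.0034
0.1 0 [0.5385 0.0635 0.065 ] shift [  9.3 -51.1  11.3] q [ 0.01  0.14 -1.02 -0.25 -0.09  0.13] err 0.0
0.0 0 [0.5521 0.06   0.065 ] shift [ -1.7 -52.7  19.8] q [ 0.    0.16 -1.   -0.25 -0.08  0.12] err 0.0
```

View pics/t8.png

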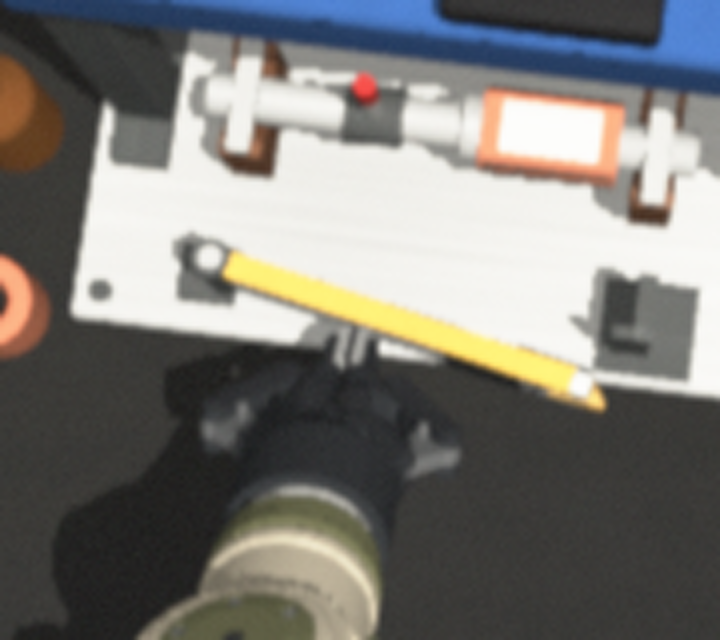

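```bash
GD=.14 python3 gate.py .2,.02,.08 .2,.01,.08 .2,0,.08 .15,0,.075 .1,0,.07 .05,0,.07 .02,0,.07 0,0,.07 -.02,0,.07; GD=.09 python3 gate.py .2,.02,.08
```

```text
25.025 [0.546  0.1139 0.0801] F [-1.   0.2  0.9] gap -0.0
0.2 0.02 [0.5066 0.0751 0.08  ] shift [ 26.3 -43.9 -21. ] q [ 0.06  0.05 -1.03 -0.16 -0.12  0.16] err 0.0087
0.2 0.01 [0.516  0.0717 0.08  ] shift [ 18.5 -46.  -15. ] q [ 0.04  0.07 -1.03 -0.18 -0.11  0.15] err 0.0044
0.2 0.0 [0.5254 0.0683 0.08  ] shift [ 10.8 -48.   -9. ] q [ 0.03  0.08 -1.03 -0.2  -0.1   0.14] err 0.0001
0.15 0.0 [0.5319 0.0658 0.075 ] shift [  8.6 -49.7  -0.9] q [ 0.02  0.1  -1.02 -0.22 -0.09  0.13] err 0.0
0.1 0.0 [0.5385 0.0635 0.07  ] shift [  6.2 -51.1   7.3] q [ 0.01  0.13 -1.02 -0.23 -0.09  0.13] err 0.0
0.05 0.0 [0.5453 0.0616 0.07  ] shift [  0.7 -52.   11.6] q [ 0.01  0.14 -1.01 -0.23 -0.08  0.12] err 0.0
0.02 0.0 [0.5494 0.0606 0.07  ] shift [ -2.6 -52.4  14.2] q [ 0.01  0.14 -1.   -0.23 -0.08  0.12] err 0.0
0.0 0.0 [0.5521 0.06   0.07  ] shift [ -4.8 -52.6  15.9] q [ 0.    0.15 -0.99 -0.23 -0.08  0.12] err 0.0
-0.02 0.0 [0.5549 0.0595 0.07  ] shift [ -7.  -52.8  17.6] q [ 0.    0.15 -0.99 -0.23 -0.08  0.12] err 0.0
25.025 [0.546  0.1139 0.0801] F [-1.   0.2  0.9] gap -0.0
0.2 0.02 [0.5235 0.1222 0.08  ] shift [ 18.5   5.  -14.4] q [ 0.17  0.11 -0.99 -0.17 -0.19  0.26] err 0.0
```

Emit:
jog_arm:
  motion: "0 0 -20 0 255; 0 0 -40 0 255; 5 -25 -40 0 255; 11 -48 -38 0 255; 11 -48 -25 0 255; 11 -48 -16 0 255; 11 -48 -12 0 255; 11 -48 -12 0 255"

```text
time_s: 26.02
tcp_pos: [0.524, 0.0692, 0.0823]
ee_rot: [0.067, 0.943, -0.019, 0.325]
ft_force: [0.2, 1.0, -0.2]
finger_gap: -0.0
```

```bash
python3 - <<'E'
from h import *
im=eyes.capture("top")[:,:,::-1]; cv2.imwrite("pics/t9.png",cv2.resize(im[180:340,180:360],None,fx=4,fy=4,interpolation=cv2.INTER_CUBIC))
E
GD=.14 python3 gate.py  .2,0,.08 .15,0,.075 .12,0,.072 .1,0,.07 .05,0,.07 .02,0,.07 0,0,.07 -.02,0,.07
```

```text
26.075 [0.524  0.0693 0.0825] F [-0.1  0.2 -0.5] gap 0.0
0.2 0.0 [0.5254 0.0683 0.08  ] shift [ 0.4 -0.8  2.9] q [ 0.03  0.08 -1.03 -0.19 -0.1   0.14] err 0.0
0.15 0.0 [0.5319 0.0658 0.075 ] shift [-1.9 -2.5 11. ] q [ 0.02  0.1  -1.02 -0.21 -0.09  0.13] err 0.0
0.12 0.0 [0.5359 0.0644 0.072 ] shift [-3.3 -3.3 15.9] q [ 0.02  0.12 -1.02 -0.22 -0.09  0.13] err 0.0
0.1 0.0 [0.5385 0.0635 0.07  ] shift [-4.3 -3.8 19.2] q [ 0.01  0.13 -1.02 -0.23 -0.09  0.13] err 0.0
0.05 0.0 [0.5453 0.0616 0.07  ] shift [-9.8 -4.8 23.5] q [ 0.01  0.14 -1.   -0.23 -0.08  0.12] err 0.0
0.02 0.0 [0.5494 0.0606 0.07  ] shift [-13.1  -5.2  26. ] q [ 0.01  0.14 -0.99 -0.22 -0.08  0.12] err 0.0
0.0 0.0 [0.5521 0.06   0.07  ] shift [-15.3  -5.4  27.7] q [ 0.    0.15 -0.99 -0.22 -0.08  0.12] err 0.0
-0.02 0.0 [0.5549 0.0595 0.07  ] shift [-17.5  -5.6  29.5] q [ 0.    0.15 -0.98 -0.22 -0.08  0.12] err 0.0
```

View pics/t9.png

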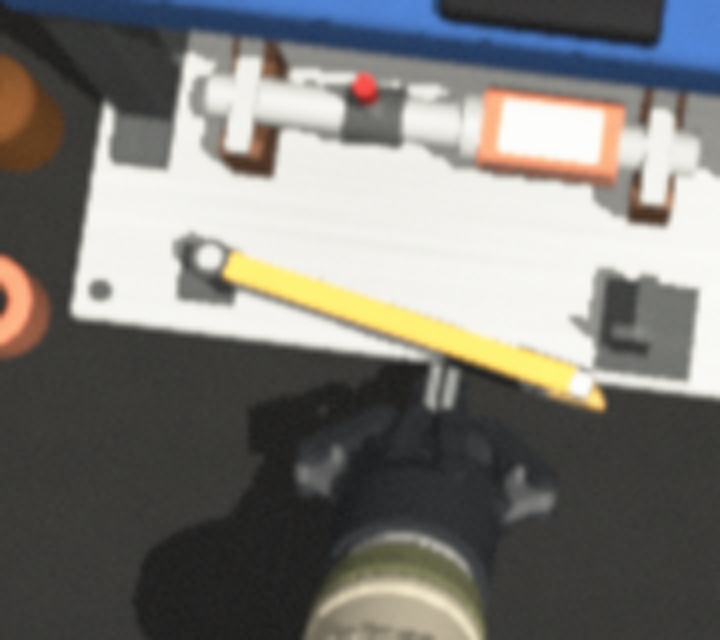

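Emit:
jog_arm:
  motion: "0 -1 3 0 255; -1 -1.5 6 0 255; -1.5 -2 9 0 255; -2 -2.5 11 0 255; -3 -3 14 0 255; -3.5 -3.5 16 0 255; -4.5 -4 19 0 255; -6 -4 20 0 255; -7 -4.5 21.5 0 255; -7 -4.5 21.5 0 255"

```text
time_s: 27.32
tcp_pos: [0.5425, 0.062, 0.0703]
ee_rot: [0.067, 0.943, -0.019, 0.325]
ft_force: [0.0, 0.5, 0.2]
finger_gap: 0.0003
```

```bash
python3 - <<'E'
from h import *
im=eyes.capture("top")[:,:,::-1]; cv2.imwrite("pics/t10.png",cv2.resize(im[180:340,180:360],None,fx=4,fy=4,interpolation=cv2.INTER_CUBIC))
E
GD=.14 python3 gate.py  .07,0,.07 .05,0,.07 .03,0,.07 .02,0,.07 0,0,.07 -.02,0,.07 -.04,0,.07
```

```text
27.375 [0.5424 0.062  0.0703] F [ 0.2 -0.1  0.3] gap 0.0002
0.07 0.0 [0.5426 0.0623 0.07  ] shift [0.1 0.3 0.3] q [ 0.01  0.13 -1.01 -0.23 -0.09  0.12] err 0.0
0.05 0.0 [0.5453 0.0616 0.07  ] shift [-2.1 -0.1  2. ] q [ 0.01  0.14 -1.   -0.23 -0.08  0.12] err 0.0
0.03 0.0 [0.548  0.0609 0.07  ] shift [-4.3 -0.3  3.7] q [ 0.01  0.14 -1.   -0.23 -0.08  0.12] err 0.0
0.02 0.0 [0.5494 0.0606 0.07  ] shift [-5.4 -0.5  4.6] q [ 0.01  0.14 -1.   -0.23 -0.08  0.12] err 0.0
0.0 0.0 [0.5521 0.06   0.07  ] shift [-7.6 -0.7  6.3] q [ 0.    0.15 -0.99 -0.22 -0.08  0.12] err 0.0
-0.02 0.0 [0.5549 0.0595 0.07  ] shift [-9.8 -0.8  8.1] q [ 0.    0.15 -0.98 -0.22 -0.08  0.12] err 0.0
-0.04 0.0 [0.5576 0.059  0.07  ] shift [-12.   -0.9   9.8] q [ 0.    0.16 -0.98 -0.22 -0.08  0.12] err 0.0
```

View pics/t10.png

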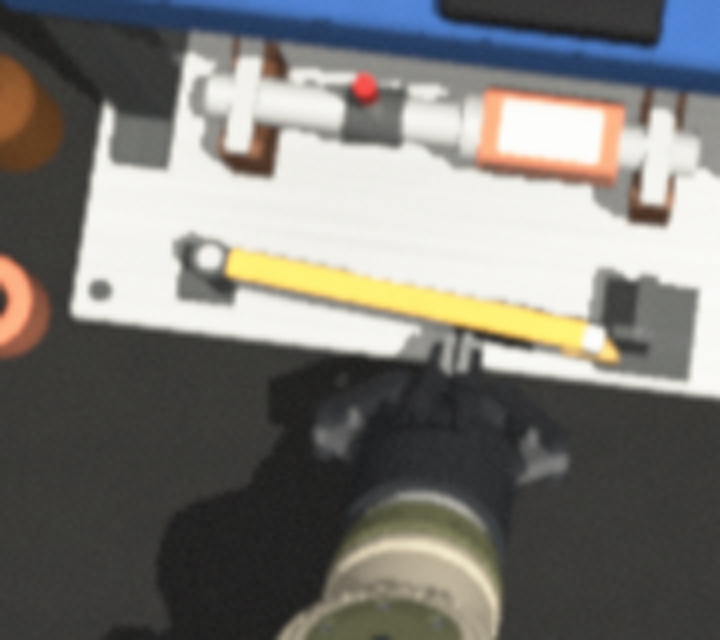

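Emit:
jog_arm:
  motion: "-1 0 1 0 255; -2 0 1.5 0 255; -3 0 2.5 0 255; -4 -0.3 3.5 0 255; -5 -0.4 4.2 0 255; -6 -0.5 5 0 255"

```text
time_s: 28.12
tcp_pos: [0.5478, 0.0607, 0.0687]
ee_rot: [0.067, 0.944, -0.019, 0.323]
ft_force: [-10.3, 0.8, 7.5]
finger_gap: -0.0
```

Emit:
jog_arm:
  motion: "-1 0 0.8 0 255; -2 0 1.6 0 255; -2 0 1.6 0 255"

```text
time_s: 28.5
tcp_pos: [0.5517, 0.06, 0.0691]
ee_rot: [0.068, 0.943, -0.019, 0.324]
ft_force: [-3.4, -0.8, -2.2]
finger_gap: -0.0001
```

```bash
python3 - <<'E'
from h import *
im=eyes.capture("top")[:,:,::-1]; cv2.imwrite("pics/t11.png",cv2.resize(im[180:340,180:360],None,fx=4,fy=4,interpolation=cv2.INTER_CUBIC))
E
GD=.14 python3 gate.py  .0,0,.07 -.02,0,.07 -.04,0,.07
```

```text
28.55 [0.5517 0.06   0.0691] F [-3.7 -0.1 -1.9] gap 0.0
0.0 0.0 [0.5521 0.06   0.07  ] shift [-0.9  0.  -0.4] q [ 0.    0.15 -0.99 -0.22 -0.08  0.12] err 0.0
-0.02 0.0 [0.5549 0.0595 0.07  ] shift [-3.1 -0.1  1.3] q [ 0.    0.15 -0.98 -0.22 -0.08  0.12] err 0.0
-0.04 0.0 [0.5576 0.059  0.07  ] shift [-5.3 -0.2  3. ] q [ 0.    0.15 -0.98 -0.22 -0.08  0.12] err 0.0
```

View pics/t11.png

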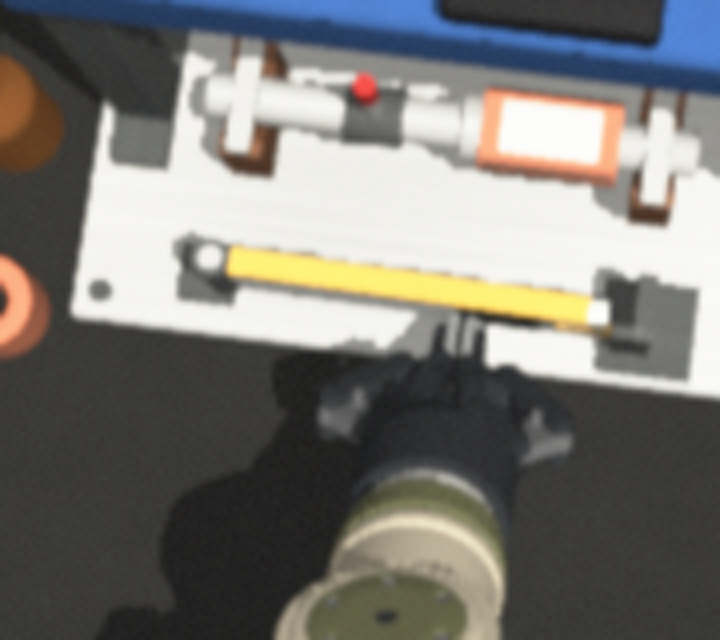

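Emit:
jog_arm:
  motion: "-0.8 0 0.6 0 255; -1.6 0 1.2 0 255; -1.6 0 1.2 0 255"

```text
time_s: 28.92
tcp_pos: [0.5548, 0.06, 0.0704]
ee_rot: [0.067, 0.943, -0.019, 0.325]
ft_force: [-5.8, -0.1, 1.9]
finger_gap: -0.0001
```

Emit:
jog_arm:
  motion: "-0.8 0 0.6 0 255; -1.6 0 1.2 0 255; -1.6 0 1.2 0 255"

```text
time_s: 29.3
tcp_pos: [0.555, 0.0599, 0.0697]
ee_rot: [0.067, 0.943, -0.019, 0.324]
ft_force: [-14.2, 1.3, 8.4]
finger_gap: 0.0001
```

```bash
python3 - <<'E'
from h import *
im=eyes.capture("top")[:,:,::-1]; cv2.imwrite("pics/t12.png",cv2.resize(im[180:340,180:360],None,fx=4,fy=4,interpolation=cv2.INTER_CUBIC))
E
GD=.14 python3 gate.py  .0,0,.07 -.02,0,.07 -.04,0,.07
```

```text
29.35 [0.5551 0.0599 0.0697] F [-13.6   1.    9. ] gap -0.0
0.0 0.0 [0.5521 0.06   0.07  ] shift [ 2.2 -0.3 -2. ] q [ 0.    0.15 -0.99 -0.22 -0.08  0.12] err 0.0
-0.02 0.0 [0.5549 0.0595 0.07  ] shift [-0.  -0.4 -0.3] q [ 0.    0.15 -0.98 -0.22 -0.08  0.12] err 0.0
-0.04 0.0 [0.5576 0.059  0.07  ] shift [-2.3 -0.5  1.4] q [ 0.    0.15 -0.98 -0.22 -0.08  0.12] err 0.0
```

View pics/t12.png

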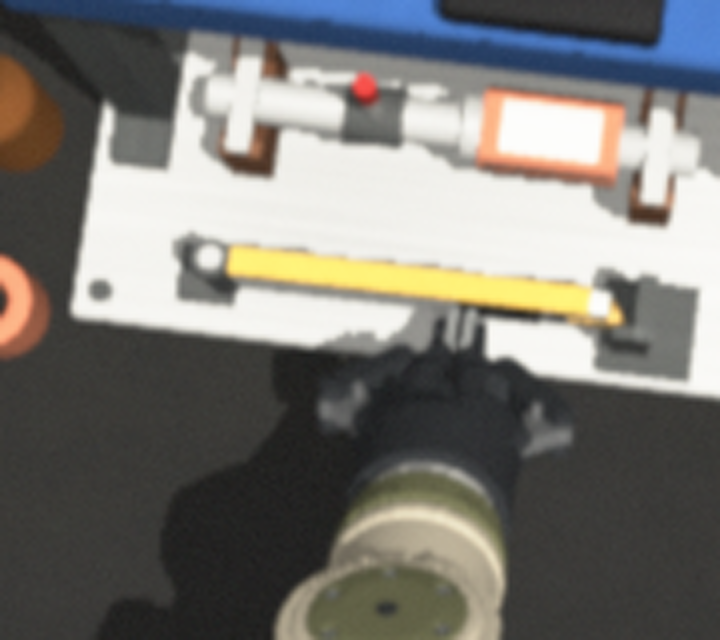

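The force rises while the position holds, and the brass tongue shows again at (615,312), so it has snapped in. Backing off.

Emit:
jog_arm:
  motion: "2 0 -2 0 255; 3 0 -10 0 255; 3 0 -40 0 255; 3 0 -80 0 255; 3 0 -130 0 255; 3 0 -180 0 255; 3 0 -180 0 255; 3 0 -180 0 255"

```text
time_s: 30.35
tcp_pos: [0.4449, 0.0742, 0.2111]
ee_rot: [0.067, 0.943, -0.018, 0.327]
ft_force: [-0.6, 0.1, -0.5]
finger_gap: 0.0002
```

```bash
python3 meas.py m3 | head -4
python3 - <<'E'
from h import *
im=cv2.imread("pics/m3.png"); cv2.imwrite("pics/t13.png",cv2.resize(im[180:340,160:460],None,fx=2.6,fy=2.6,interpolation=cv2.INTER_CUBIC)); cv2.imwrite("pics/t13b.png",cv2.resize(im[220:290,300:380],None,fx=8,fy=8,interpolation=cv2.INTER_CUBIC))
im=eyes.capture("scene")[:,:,::-1]; cv2.imwrite("pics/s13.png",cv2.resize(im[120:400,200:420],None,fx=2.1,fy=2.1,interpolation=cv2.INTER_CUBIC))
s=ctrl.get_state(); print(s["time_s"],s["tcp_pos"],s["ft_force"],s["qd"].round(3))
E
```

```text
flat plane edges -0.04 -14.999999999999979 13.000000000000046 centre -0.9999999999999662
flat plane edges -0.05 -15.499999999999979 13.000000000000046 centre -1.2499999999999665
flat plane edges -0.06 -14.999999999999979 12.500000000000046 centre -1.2499999999999665
red c 270.75 201.4 rows 198 205
30.45 [0.44421173 0.07403083 0.20895021] [ 0.11269356  0.06681879 -0.66849164] [-0.002  0.019 -0.005  0.008 -0.001 -0.001]
```

View pics/t13.png

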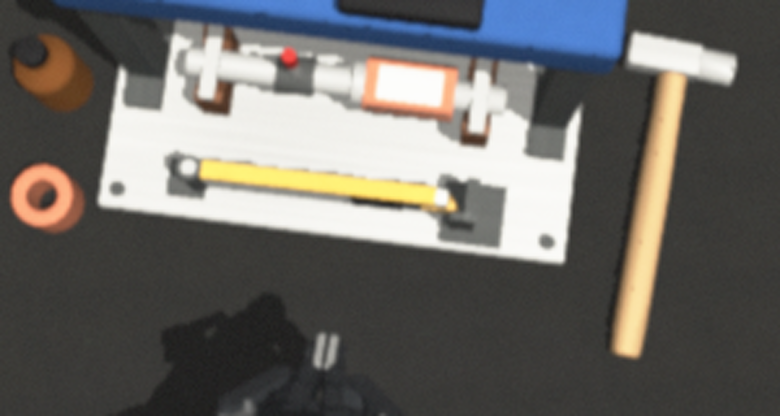

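View pics/t13b.png

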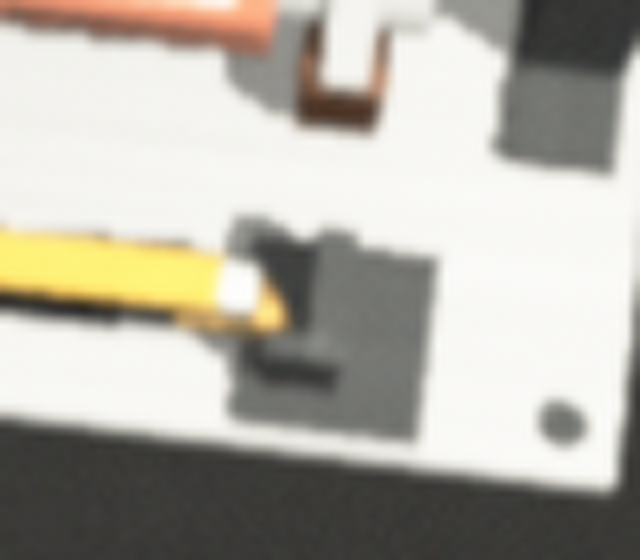

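View pics/s13.png

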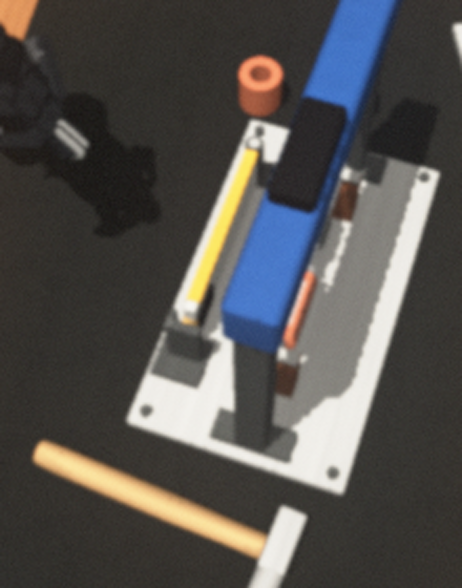

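```bash
python3 -c "
from h import *
print(job.job_done())"
```

```text
the job is handed in; nothing more can be done
None
```

I rolled the mandrel until the bar stood upright and let go, then pushed the gate shut until its tongue snapped in. I handed the job in at about 30.5 s on the robot's clock; no verdict was reported.

**Tilting the tool:** the jog has no tilt axis. I leaned the tool back about 38° by commanding poses beyond the arm's reach, where it settles slightly tilted. This ran joints 3 and 4 up against the ends of their ranges. Joint 3 read up to 1.265 against the rounded 1.26 limit. I took that as rounding and did not check it further.

**Mandrel:** I gripped the bar at 20 N, rolled it upright, checked the camera, corrected by about 0.07 rad and released. The bar's red end and the mandrel's axis in the top view put the final roll at about 0 rad. The milled flat's edges suggest up to about 0.03 rad (1.6°). Both are inside the 4° limit, and the readings were the same after the gate was shut. While gripping, the arm's own position disagreed with the camera by about 0.07 rad, because the bar sat off-centre between the pads. I trusted the camera.

**Gate:** I pushed the panel near the hinge first, because the pad was out of reach with the tilted tool. The last part I pushed on the pad in slow steps of 1 to 2 mm.
- **Riding over the strike:** the force reached about 13 N, then dropped to 4 N.
- **At the stop:** it rose to about 16 N while the gate held still.
- **After backing off:** the pictures show the gate shut and the tongue out again behind the strike.

The pictures show the hammer, oil bottle and spare sleeve where they started, and the arm was clear of everything when I handed in.

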